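Offer up a dowelled divider for gluing

TASK

Lift the glue canister off the cabinet side by its bow handle and set it down upright in the steel drip tray beside it, then let go of it. Then pick up the dowelled divider, carry it over the hold-down clamps without it touching them, and finish while still holding it: upright and still over the cabinet side, each dowel lined up over a hole with the dowel tips about a centimetre clear of the wood, so that I can brush glue into the holes. Leave the other things on the bench where they are.

Things in the scene. Friction and masses are not known exactly. Their poses are not given: they have to be found in the camera images.
- stand: Fixed assembly stand: plywood board 240 (x) by 360 mm (y), top 40 mm above the bench. Clamped on it: the cabinet side, a brown board 200 mm (x) by 250 mm (y), 20 mm thick, its top face 60 mm above the bench. Origin on the bench under the centre of both; z up. Nothing on it is higher than the clamp posts (185 mm above the bench), but for the canister at first.
- clamp_left (a point): Top of the black handle (24 mm thick) of a blue screw hold-down clamp, 162 mm above the bench, at stand x=+65, y=+105 mm; its yellow pad presses on the cabinet side below. A blue arm links it to a steel post 19 mm thick at stand x=+65, y=+150 mm, top 185 mm above the bench. Part of the fixed stand.
- clamp_right (a point): Top of the black handle (24 mm thick) of a blue screw hold-down clamp, 162 mm above the bench, at stand x=-65, y=-105 mm; its yellow pad presses on the cabinet side below. A blue arm links it to a steel post 19 mm thick at stand x=-65, y=-150 mm, top 185 mm above the bench. Part of the fixed stand.
- hole_near (a point): Centre of the mouth of one 10.5 mm dowel hole, 16 mm deep, in the top face of the cabinet side (60 mm above the bench), on the stand's x axis at x=-48 mm.
- hole_far (a point): Centre of the mouth of the other, equal dowel hole, at x=+48 mm; the two holes are 96 mm apart.
- canister: Loose closed glue canister, white with a red lid, 84 mm across (lid 88 mm), 84 mm high, about 0.45 kg; starts standing on the middle of the cabinet side, between the holes. Origin at the centre of its underside, z up. Its wire bow handle is fixed upright and spans along y: a black grip tube 16 mm thick and 54 mm long along y, its centre line 122 mm above the underside (38 mm above the lid).
- canister_grip (a point): Centre of the canister's black grip tube, 122 mm above its underside; the tube runs along the canister's y.
- tray: Fixed shallow steel drip tray 220 mm (x) by 150 mm (y), rim 12 mm high, walls and floor 3 mm; on the left or the right of the stand. Origin on the bench under its centre. A glue brush lies in it across the end at about x=+81 mm.
- tray_spot (a point): Free place on the tray's floor (3 mm above the bench), 30 mm from the tray's centre towards -x of the tray: a good spot for the canister.
- bearers: Two fixed dark wooden bearers, 20 x 80 x 20 mm, lying 146 mm apart along x, on the other side of the stand from the tray; the divider stands on them. Origin on the bench midway between them.
- divider: Loose pale wooden divider board, 180 mm long (x), 20 mm thick (y), 70 mm high (z), about 0.18 kg; it stands on edge on the bearers, its lower edge 20 mm above the bench, with two 10 mm dowels pointing down from that edge, each 14 mm long. Origin at the middle of the lower edge (not the dowel tips). Both ends are alike: it may go either way round.
- dowel_a (a point): Centre of the tip of one dowel: x=-48, y=0, z=-14 mm in the divider's frame.
- dowel_b (a point): Centre of the tip of the other dowel: x=+48, y=0, z=-14 mm in the divider's frame.
- brush: Bystander: glue brush, 100 mm long, lying in the tray near its +x end.
- pencil: Bystander: flat orange carpenter's pencil, 114 mm long, 8 mm high, lying on the cabinet side near its edge at about stand x=+80, y=-62 mm.
- glue_bottle: Bystander: yellow glue bottle, 64 mm across, 190 mm high, behind the stand.
- mallet: Bystander: wooden mallet lying at the left of the bench, 65 mm high.
- tape: Bystander: yellow tape measure, 70 x 34 x 64 mm, behind the stand.
- square: Bystander: try square lying flat near the robot, left.
- chisel: Bystander: blue-handled chisel lying flat near the robot, right.
- dowel_jar: Bystander: jar with green cap, 76 mm across, 95 mm high, at the right of the bench.
Not all that is in view belongs to the job. Leave any turquoise look-alike of the canister alone.

How it is judged:
By the outcome, as a careful person would: the job done as asked, in the order asked, and still so for the second after the job is handed in, while the arm keeps its last pose, push and grip.
It also fails if it takes over 66 s, if anything falls off the work surface, if the arm or the gripper's body presses on something with over 40 N, if the wrist force passes 120 N, or if a joint passes its speed limit or range.

ROBOT

A 7-joint arm with a two-finger parallel gripper is mounted at the origin on the work surface. World frame = base frame: x ahead of the robot, y to its left, z up, the work surface at z = 0. Lengths are in m, angles in rad, forces in N, time in s.
With the tool pointing down it reaches from about 0.4 to 0.85 m from the base axis. Payload 10.4 kg.
Tool frame: the origin (TCP) lies at the very end of the fingers, on their centre line; the grasp point (between the pads) lies 19 mm behind it; z points along the fingers, x is the direction in which the jaws open and shut, and the axes are right-handed (so a half turn about z gives the same grasp; the last joint's range is limited). The gripper opens to 87 mm and grips with 3 to 60 N. Pads are 19 mm wide; open, the fingers measure 117 mm over their backs; the gripper's body (75 mm by 190 mm) begins 51 mm behind the grasp point.
Start: joints at [-1.325, 0.332, -0.065, 1.46, 0.022, 1.35, -0.088], TCP at [0.166, 0.603, 0.223] pointing down, gripper open.
Joint ranges: [-2.6, 2.6], [-0.5, 2.12], [-1.47, 1.34], [0.16, 2.42], [-1.27, 4.41], [0.06, 2.06], [-2.6, 2.6]. Speed limits (rad/s): [2.22, 2.22, 2.79, 2.79, 3.14, 3.14, 3.14].

INTERFACE

Orientations are given as a unit quaternion [x, y, z, w].
In Python, from bench import r gives the robot as it stands. The module is installed in compiled form; this text tells all that it offers.
- The arm moves only by the tool carry_out, never from a script. Its argument "commands" is a list that holds one entry, the list of rows, each a list of 7 numbers: the closure in counts, from 0 (fully open) to 255 (shut), then the shift along the tool's x, y, z in units of 25 mm (1.0 is 25 mm), then the turn, a rotation vector about the tool's x, y, z in units of 5 degrees (1.0 is 5 degrees). A call has 1 to 12 rows; each row is the pose to reach, as a shift and turn from the pose measured when the call began, along the tool's axes at that moment; what a row does not reach only later rows make up. A row lasts 1/8 s, in which the tool goes at most 62.5 mm and 10.7 degrees, less where a joint would pass 70% of its speed; a pose out of reach is approached as far as the arm can. A call with a gripper value outside its range is refused whole. The fingers move at their own pace and stop on an object; "grip_force" is the grip in N (left out, the last holds). Time passes only in rows, so rows that repeat a pose let the fingers close. It gives the time, the measured TCP pose, the force and the opening at its end, in the units of the state.
- r.read_state(): the state, without advancing time (a new reading comes with each control period).
- r.camera(name): name is "side" or "top"; returns the picture (384x512x3 uint8, blue, green, red); there is no depth.
- r.camera_info(name): a dict with "fx", "fy", "cx", "cy" (pixels), "origin" and "rotation" of the camera in the world. Camera axes: x right, y down, z forward; pixel columns grow to the right and rows downward; lengths in m; the calibration is good to about 2 mm. A picture is of the moment at which its call begins. camera_info takes no time and is no camera call.
- r.close_job(): hands the job in, once; it reports no verdict.
The state is a dict: "time": time; "joint_positions": joint angles; "joint_vel": joint speeds; "joint_torque": joint torques, N m; "ee_pos": TCP position; "eef_rot": TCP orientation; "ft_force": force on the tool from outside, world axes, zero at the start; "torque": the same for the moment, N m; "width": finger opening in m.
Only numpy, scipy, OpenCV 4.12 (cv2) and the standard library are available. Lean on these libraries where they do the work, as an engineer would, in place of code of your own. Each camera call takes 0.05 s, during which the arm holds its last target.

## Working session

There is one attempt and no reset: what is moved stays moved. The work goes in short steps, Python scripts to look and compute and a tool call to move; the robot and the scene stay as the last step left them, time stands still between calls to the robot, and variables do not carry over. Pictures are saved under pics/ and viewed, and the job is handed in when it is done.

Besides the shell and the picture viewer there is one more tool, called after "Call:" as a command line: name --argument value ..., lists and objects as JSON in quotes. carry_out: Moves the arm, as the interface text tells. Its arguments: {"type":"object","properties":{"commands":{"type":"array"},"grip_force":{"type":"number"}},"required":["commands"]}

```bash
mkdir -p pics; ls; python3 - <<'E'
from bench import r
import cv2
for n in("top","side"):
    cv2.imwrite(f"pics/{n}0.png",r.camera(n)); i=r.camera_info(n); print(n,i)
print(r.read_state())
E
```

```text
pics
top {'fx': 448.9805416520225, 'fy': 448.9805416520225, 'cx': 249.61560064390733, 'cy': 197.11635195690843, 'origin': array([0.198688  , 0.00689634, 1.59073482]), 'rotation': array([ 0.72297436, -0.68248861,  0.07466596, -0.07708674])}
side {'fx': 370.1263081004655, 'fy': 370.1263081004655, 'cx': 256.1989870417169, 'cy': 192.89176761415789, 'origin': array([ 0.05004453, -0.66664185,  1.08548833]), 'rotation': array([ 0.88446043, -0.30971451,  0.10650481, -0.33236034])}
{'time': 0.1, 'joint_positions': array([-1.32459995,  0.33278495, -0.06473901,  1.46083375,  0.02158092,
        1.34993558, -0.08850372]), 'joint_vel': array([-0.0014361 , -0.00139357,  0.00049489, -0.00351042,  0.0006935 ,
        0.00161235, -0.00073023]), 'joint_torque': array([ 1.14459199e-03, -6.24555087e+01,  2.44743837e-02, -3.90711021e+01,
       -6.13647443e-02,  3.65679734e-02,  5.28902558e-05]), 'ee_pos': array([0.16586411, 0.60222669, 0.22185968]), 'eef_rot': array([ 7.95463619e-01,  6.06001015e-01, -4.95603749e-04,  3.94655354e-04]), 'ft_force': array([ 0.3180517 , -0.13429571, -0.0862252 ]), 'torque': array([0.01011253, 0.02216898, 0.0063736 ]), 'width': 0.08731120532598258}
```

View pics/top0.png

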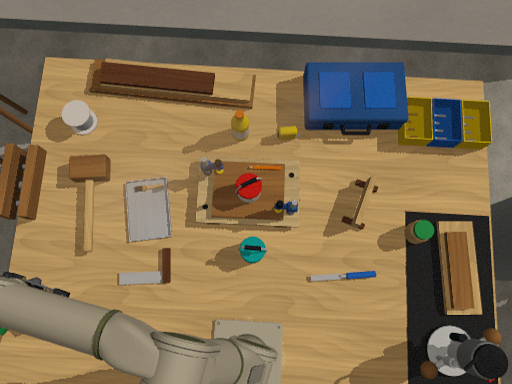

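View pics/side0.png

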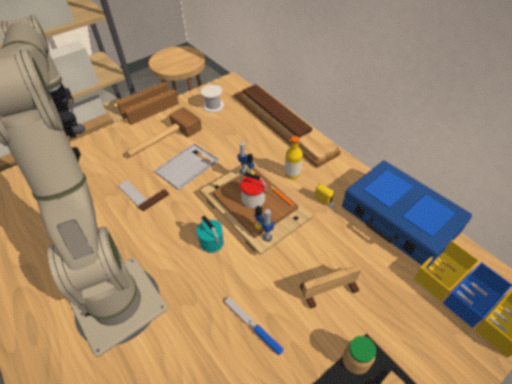

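The possible mistakes for the canister are the white/red one at top (248,187) on the stand, the turquoise look-alike at (252,249), the white jar at (77,116) and the green-capped jar at (420,231). I choose the red-lidded one on the brown board. The tray is at (149,209), with its brush at the upper end, and the divider on its dark bearers is at (359,203). Next I'll look at close crops.

```bash
cat > h.py <<'E'
import numpy as np, cv2
from scipy.spatial.transform import Rotation as R
from bench import r
I={n:r.camera_info(n) for n in("top","side")}
def ray(n,u,v):
    i=I[n]; d=R.from_quat(i["rotation"]).apply([(u-i["cx"])/i["fx"],(v-i["cy"])/i["fy"],1]); return np.array(i["origin"]),d
def onz(n,u,v,z):
    o,d=ray(n,u,v); return o+d*(z-o[2])/d[2]
def proj(n,p):
    i=I[n]; c=R.from_quat(i["rotation"]).inv().apply(np.array(p)-i["origin"]); return np.array([i["cx"]+i["fx"]*c[0]/c[2],i["cy"]+i["fy"]*c[1]/c[2]])
def two(a,b):
    (o1,d1),(o2,d2)=ray("top",*a),ray("side",*b)
    s=np.linalg.lstsq(np.c_[d1,-d2],o2-o1,rcond=None)[0]; p,q=o1+d1*s[0],o2+d2*s[1]
    return (p+q)/2,np.linalg.norm(p-q)
E
python3 - <<'E'
import cv2,numpy as np
from h import *
t=cv2.imread("pics/top0.png");s=cv2.imread("pics/side0.png")
def crop(im,x,y,w,h,k,name): cv2.imwrite("pics/"+name,cv2.resize(im[y:y+h,x:x+w],None,fx=k,fy=k,interpolation=cv2.INTER_CUBIC))
crop(t,190,145,120,90,6,"c_stand.png");crop(t,330,165,60,75,8,"c_div.png");crop(t,115,170,65,75,8,"c_tray.png");crop(s,180,130,140,125,5,"c_sstand.png");crop(s,290,250,80,65,8,"c_sdiv.png")
E
```

```text
(no output)
```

View pics/c_stand.png

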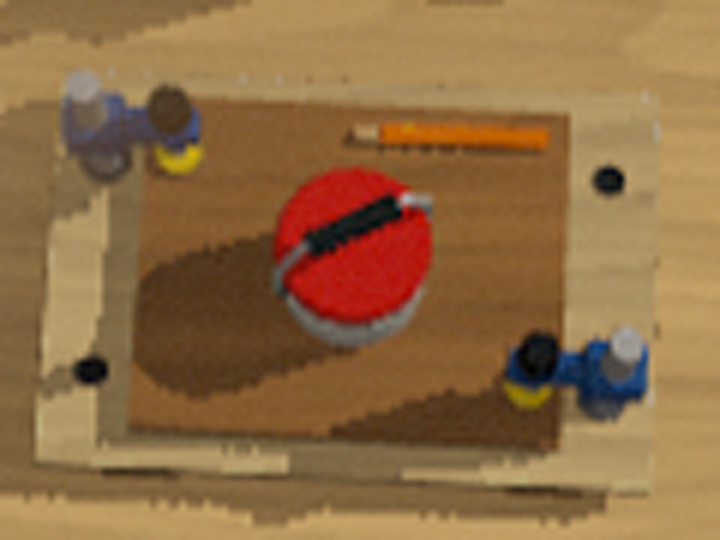

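View pics/c_div.png

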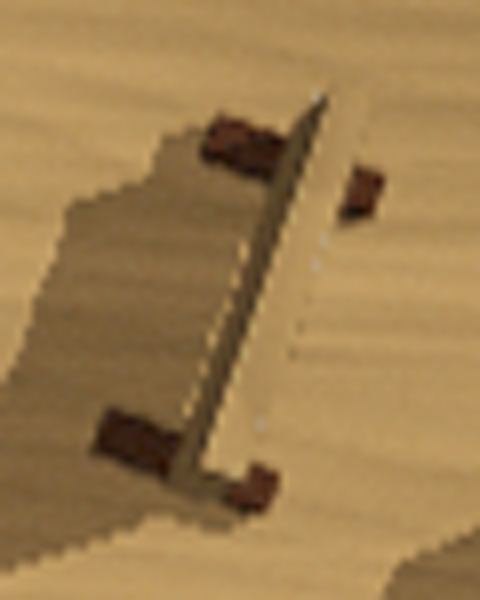

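View pics/c_tray.png

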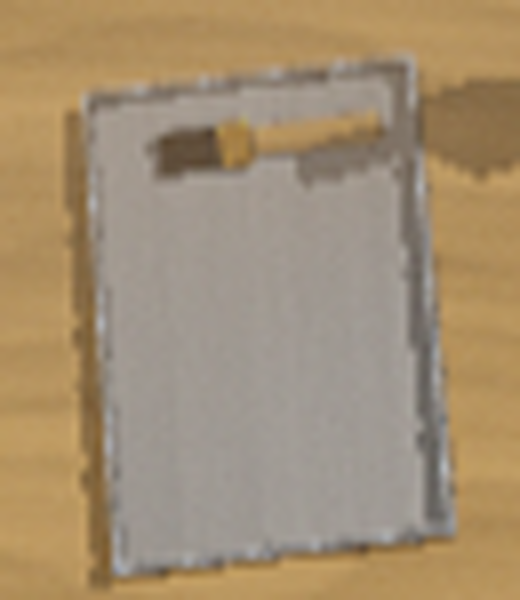

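View pics/c_sstand.png

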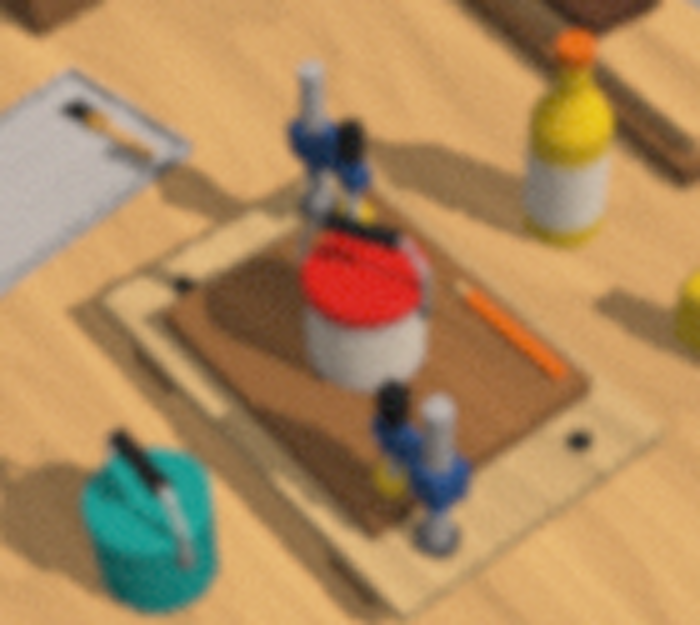

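View pics/c_sdiv.png

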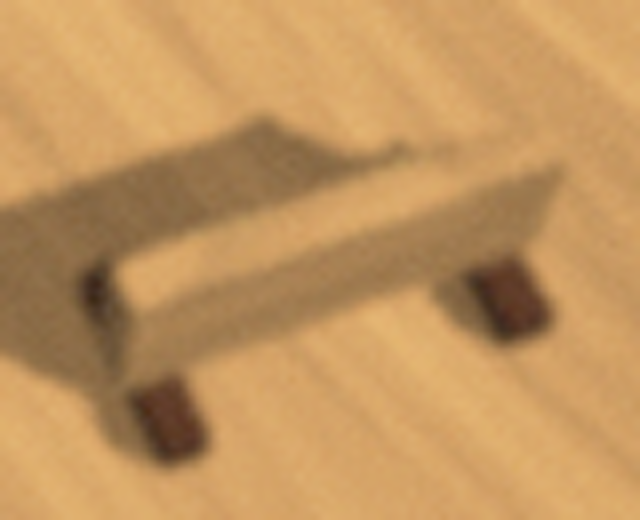

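The crops confirm the choice. The red-lidded canister's black grip runs (242,185)–(257,180) in the top picture, and the clamps are at (218,163) and (279,204). Now the measurements.

```bash
python3 - <<'E'
import cv2,numpy as np
from h import *
np.set_printoptions(precision=4,suppress=True)
t=cv2.imread("pics/top0.png");s=cv2.imread("pics/side0.png")
def blob(im,m,box):
    x,y,w,h=box; k=np.zeros(m.shape,np.uint8);k[y:y+h,x:x+w]=m[y:y+h,x:x+w]
    n,l,st,c=cv2.connectedComponentsWithStats(k); j=1+np.argmax(st[1:,4]); return (l==j).astype(np.uint8),c[j],st[j]
ht=cv2.cvtColor(t,cv2.COLOR_BGR2HSV);hs=cv2.cvtColor(s,cv2.COLOR_BGR2HSV)
dt=(ht[...,2]<80).astype(np.uint8);ds=(hs[...,2]<85).astype(np.uint8)
m,c,st=blob(t,dt,(238,174,22,16));print("grip top",c,st)
def ends(m):
    ys,xs=np.nonzero(m);P=np.c_[xs,ys].astype(float);c=P.mean(0);u,S,v=np.linalg.svd(P-c);q=(P-c)@v[0];return c+v[0]*q.min(),c+v[0]*q.max()
a,b=ends(m);A,B=onz("top",*a,.182),onz("top",*b,.182);print("ends",A,B,np.linalg.norm(A-B),np.degrees(np.arctan2(*(B-A)[[1,0]])),"C",onz("top",*c,.19))
m2,c2,st2=blob(s,ds,(244,172,20,10));print("grip side",c2,st2,two(c,c2))
red=cv2.inRange(ht,(0,150,100),(8,255,255))|cv2.inRange(ht,(172,150,100),(180,255,255))
m,cr,st=blob(t,red,(230,165,40,40)); cnt=max(cv2.findContours(m,0,1)[0],key=cv2.contourArea);ce=cv2.fitEllipse(cv2.convexHull(cnt));print("lid",ce,onz("top",*ce[0],.144))
# stand board points by crop px
g=lambda x,y,k,x0,y0:((x+.5)/k-.5+x0,(y+.5)/k-.5+y0)
for nm,p,z in [("TR",(568,115),.06),("BR",(557,452),.06),("BL",(130,430),.06),("cl_right handle",(541,352),.162),("cl_left handle",(170,108),.162),("pr",(628,342),.185),("pl",(84,86),.185)]:
    print(nm,onz("top",*g(*p,6,190,145),z))
for nm,p in [("TL",(85,97)),("TR",(412,62)),("BR",(452,535)),("BL",(115,575))]: print("tray",nm,onz("top",*g(*p,8,115,170),.012))
for nm,p,z in [("far-left",(322,98),.09),("far-right",(372,95),.09),("near-left",(200,465),.09),("near-right",(248,455),.09),("brFar",(205,148),.02),("brFar2",(222,115),.02),("brNearL",(92,450),.02),("brNearL2",(110,408),.02),("brNearR",(280,470),.02),("brFarR",(387,175),.02)]: print("div",nm,onz("top",*g(*p,8,330,165),z))
for nm,p in [("nl",(118,262)),("nr",(135,310)),("fr",(560,170)),("fl",(510,132))]: print("sdiv",nm,onz("side",*g(*p,8,290,250),.09))
E
```

```text
grip top [248.3433 182.3731] [241 178  16  10  67]
ends [0.5674 0.0051 0.182 ] [0.5414 0.0507 0.182 ] 0.052442370061552473 119.77391777778568 C [0.5526 0.0274 0.19  ]
grip side [250.9787 175.1702] [244 172  15   7  47] (array([0.554 , 0.0274, 0.1853]), np.float64(0.0005716453518627273))
lid ((249.7174072265625, 187.9295196533203), (19.479936599731445, 25.228944778442383), 64.87387084960938) [0.5455 0.0225 0.144 ]
TR [ 0.6608 -0.0939  0.06  ]
BR [ 0.4588 -0.0958  0.06  ]
BL [0.4574 0.1504 0.06  ]
cl_right handle [ 0.4958 -0.078   0.162 ]
cl_left handle [0.6213 0.1324 0.162 ]
pr [ 0.4991 -0.1227  0.185 ]
pl [0.6242 0.178  0.185 ]
tray TL [0.5742 0.4757 0.012 ]
tray TR [0.5991 0.3295 0.012 ]
tray BR [0.3853 0.291  0.012 ]
tray BL [0.3591 0.4373 0.012 ]
div far-left [ 0.622  -0.3893  0.09  ]
div far-right [ 0.6246 -0.4109  0.09  ]
div near-left [ 0.4583 -0.3378  0.09  ]
div near-right [ 0.4638 -0.358   0.09  ]
div brFar [ 0.6153 -0.355   0.02  ]
div brFar2 [ 0.6311 -0.3626  0.02  ]
div brNearL [ 0.4744 -0.3061  0.02  ]
div brNearL2 [ 0.4938 -0.3138  0.02  ]
div brNearR [ 0.4703 -0.3892  0.02  ]
div brFarR [ 0.6075 -0.437   0.02  ]
sdiv nl [ 0.464  -0.3412  0.09  ]
sdiv nr [ 0.4557 -0.359   0.09  ]
sdiv fr [ 0.6184 -0.4169  0.09  ]
sdiv fl [ 0.6159 -0.3943  0.09  ]
```

```bash
cat >> h.py <<'E'
def goal(p,yaw):
    """units shift & turn from the present pose to TCP p with tool straight down, tool x at yaw deg"""
    S=r.read_state(); q=R.from_quat(S["eef_rot"])
    a=np.radians(yaw); T=R.from_matrix(np.c_[[np.cos(a),np.sin(a),0],[np.sin(a),-np.cos(a),0],[0,0,-1]])
    sh=q.inv().apply(np.array(p)-S["ee_pos"])/.025; tu=(q.inv()*T).as_rotvec(degrees=True)/5
    x=q.apply([1,0,0]); z=q.apply([0,0,1])
    print("t",round(S["time"],2),"tcp",S["ee_pos"].round(4),"xyaw",round(np.degrees(np.arctan2(x[1],x[0])),2),"z",z.round(3),"F",S["ft_force"].round(1),"w",round(S["width"],4),"j7",S["joint_positions"].round(2))
    print(" shift",sh.round(2),"mm",round(np.linalg.norm(sh)*25),"turn",tu.round(2))
E
python3 - <<'E'
from h import *
goal([.554,.0277,.30],29.8)
goal([.166,.602,.32],74.6)
E
```

```text
t 0.1 tcp [0.1659 0.6022 0.2219] xyaw 74.6 z [-0.    -0.001 -1.   ] F [ 0.3 -0.1 -0.1] w 0.0873 j7 [-1.32  0.33 -0.06  1.46  0.02  1.35 -0.09]
 shift [-18.04  21.07  -3.1 ] mm 698 turn [0.01 0.01 8.96]
t 0.1 tcp [0.1659 0.6022 0.2219] xyaw 74.6 z [-0.    -0.001 -1.   ] F [ 0.3 -0.1 -0.1] w 0.0873 j7 [-1.32  0.33 -0.06  1.46  0.02  1.35 -0.09]
 shift [-0.01  0.01 -3.93] mm 98 turn [0.   0.01 0.  ]
```

Call:
carry_out --commands '[[[0, 0, 0, -2, 0, 0, 0], [0, -1, 1.2, -3.2, 0, 0, 0.5], [0, -2.5, 3, -3.2, 0, 0, 1.2], [0, -4, 4.8, -3.2, 0, 0, 2], [0, -5.5, 6.5, -3.2, 0, 0, 2.8], [0, -7, 8.2, -3.2, 0, 0, 3.6], [0, -8.5, 10, -3.2, 0, 0, 4.4], [0, -10, 11.7, -3.2, 0, 0, 5.2], [0, -11.5, 13.5, -3.2, 0, 0, 6], [0, -13, 15.2, -3.2, 0, 0, 6.8], [0, -14.5, 17, -3.2, 0, 0, 7.5], [0, -15.5, 18.1, -3.2, 0, 0, 8]]]'

```text
time: 1.6
ee_pos: [0.5003, 0.1057, 0.3022]
eef_rot: [0.955, 0.295, -0.0, 0.001]
ft_force: [0.2, -0.0, 0.3]
width: 0.0869
```

```bash
python3 - <<'E'
from h import *
goal([.554,.0277,.25],29.8)
E
```

```text
t 1.6 tcp [0.5003 0.1057 0.3022] xyaw 34.35 z [-0.    -0.002 -1.   ] F [ 0.2 -0.   0.3] w 0.0869 j7 [-0.74  0.03  0.46  1.65 -0.01  1.46  0.32]
 shift [0.02 3.79 2.09] mm 108 turn [0.02 0.01 0.91]
```

Call:
carry_out --commands '[[[0, 0, 1.5, 0.5, 0, 0, 0.4], [0, 0, 3, 1, 0, 0, 0.9], [0, 0, 3.8, 1.5, 0, 0, 0.9], [0, 0, 3.8, 2.1, 0, 0, 0.9], [0, 0, 3.8, 2.1, 0, 0, 0.9]]]'

```text
time: 2.22
ee_pos: [0.5527, 0.0281, 0.2484]
eef_rot: [0.966, 0.258, -0.002, 0.001]
ft_force: [0.1, 0.4, -0.2]
width: 0.0869
```

```bash
python3 - <<'E'
from h import *
goal([.554,.0277,.163],29.8)
for n in("top","side"):
    im=r.camera(n); u,v=map(int,proj(n,[.555,.027,.18])); c=im[v-50:v+50,u-60:u+60]; cv2.imwrite(f"pics/{n}1.png",cv2.resize(c,None,fx=6,fy=6,interpolation=2))
E
```

```text
t 2.23 tcp [0.5527 0.0281 0.2484] xyaw 29.9 z [-0.003 -0.002 -1.   ] F [ 0.1  0.4 -0.2] w 0.0869 j7 [-0.62  0.17  0.56  1.64 -0.09  1.36  0.47]
 shift [0.05 0.04 3.42] mm 85 turn [0.   0.04 0.02]
```

View pics/side1.png

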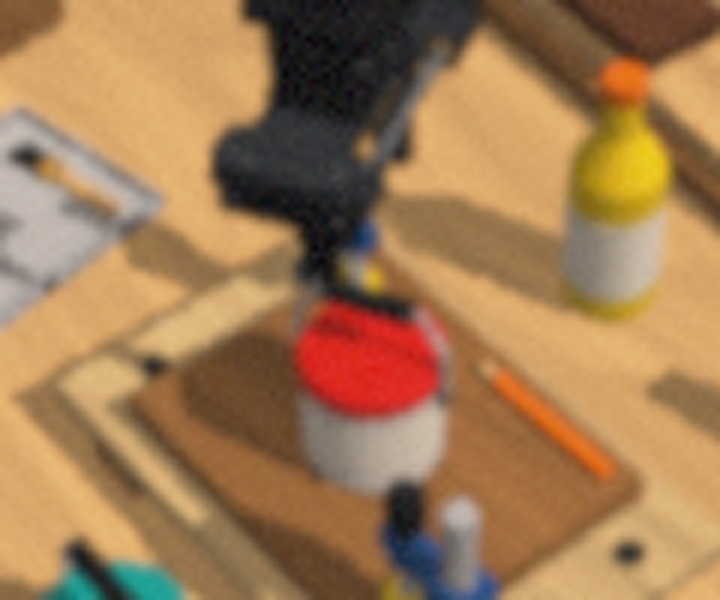

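The gripper is above the red-lidded canister, and its grip bar at about (370,297) in the crop is clear of the fingers. I go down and close on it.

Call:
carry_out --commands '[[[0, 0, 0, 1, 0, 0, 0], [0, 0, 0, 2, 0, 0, 0], [0, 0, 0, 3, 0, 0, 0], [0, 0, 0, 3.4, 0, 0, 0], [0, 0, 0, 3.4, 0, 0, 0], [150, 0, 0, 3.4, 0, 0, 0], [255, 0, 0, 3.4, 0, 0, 0], [255, 0, 0, 3.4, 0, 0, 0], [255, 0, 0, 3.4, 0, 0, 0], [255, 0, 0, 3.4, 0, 0, 0], [255, 0, 0, 3.4, 0, 0, 0], [255, 0, 0, 3.4, 0, 0, 0]]]' --grip_force 40

```text
time: 3.82
ee_pos: [0.5535, 0.0283, 0.1651]
eef_rot: [0.966, 0.258, -0.0, 0.001]
ft_force: [0.3, 0.1, 0.8]
width: 0.0252
```

```bash
python3 - <<'E'
from h import *
goal([.554,.0277,.323],29.8)
E
```

```text
t 3.83 tcp [0.5535 0.0283 0.1651] xyaw 29.94 z [-0.    -0.001 -1.   ] F [0.3 0.1 0.8] w 0.0252 j7 [-0.61  0.23  0.55  1.75 -0.13  1.19  0.5 ]
 shift [ 0.    0.04 -6.32] mm 158 turn [0.01 0.01 0.03]
```

Call:
carry_out --commands '[[[255, 0, 0, 0, 0, 0, 0], [255, 0, 0, 0, 0, 0, 0], [255, 0, 0, 0, 0, 0, 0], [255, 0, 0, 0, 0, 0, 0]]]' --grip_force 40

```text
time: 4.32
ee_pos: [0.5537, 0.0284, 0.1652]
eef_rot: [0.966, 0.258, -0.0, 0.001]
ft_force: [1.9, 1.5, 1.2]
width: 0.0145
```

Call:
carry_out --commands '[[[255, 0, 0, -0.2, 0, 0, 0], [255, 0, 0, -0.7, 0, 0, 0], [255, 0, 0, -1.4, 0, 0, 0], [255, 0, 0, -2.2, 0, 0, 0], [255, 0, 0, -3, 0, 0, 0], [255, 0, 0, -3.8, 0, 0, 0], [255, 0, 0, -4.6, 0, 0, 0], [255, 0, 0, -5.4, 0, 0, 0], [255, 0, 0, -6.1, 0, 0, 0], [255, 0, 0, -6.6, 0, 0, 0], [255, 0, 0, -6.6, 0, 0, 0], [255, 0, 0, -6.6, 0, 0, 0]]]'

```text
time: 5.82
ee_pos: [0.5534, 0.0286, 0.3294]
eef_rot: [0.966, 0.258, -0.001, 0.001]
ft_force: [0.2, 0.1, -5.8]
width: 0.0149
```

```bash
python3 - <<'E'
from h import *
# tray centre/yaw from corners
P=np.array([[.5742,.4757],[.5991,.3295],[.3853,.291],[.3591,.4373]]);c=P.mean(0);ax=(P[0]+P[1]-P[2]-P[3]);ax/=np.linalg.norm(ax)
print(c,np.degrees(np.arctan2(ax[1],ax[0])),[np.linalg.norm(P[i]-P[i-1]).round(4) for i in range(4)])
sp=c-.03*ax;print("spot",sp)
goal([*sp,.33],29.8)
for n in("top","side"):
    cv2.imwrite(f"pics/{n}2.png",r.camera(n))
E
```

```text
[0.479425 0.383375] 10.16489154129853 [np.float64(0.2185), np.float64(0.1483), np.float64(0.2172), np.float64(0.1486)]
spot [0.44989588 0.37808055]
t 5.83 tcp [0.5534 0.0286 0.3294] xyaw 29.95 z [-0.001 -0.001 -1.   ] F [ 0.2  0.1 -5.8] w 0.0149 j7 [-0.63  0.14  0.56  1.5  -0.07  1.53  0.45]
 shift [  3.39 -14.18  -0.04] mm 364 turn [0.01 0.02 0.03]
```

View pics/side2.png

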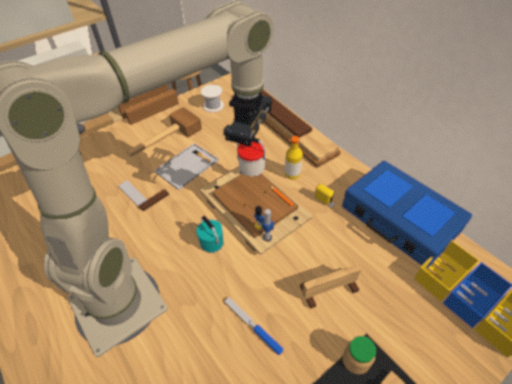

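View pics/top2.png

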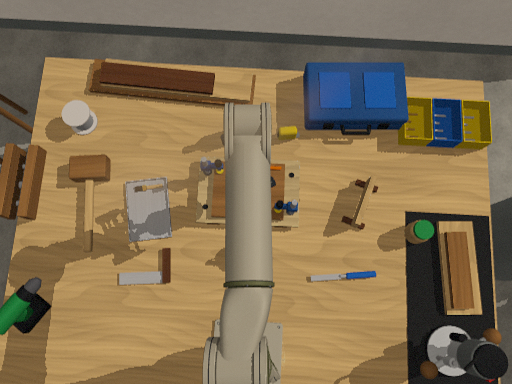

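The canister hangs upright in the grip (side (250,157)), and the weight reads about 5 N. I carry it over to the tray.

Call:
carry_out --commands '[[[255, 0.1, -0.4, 0, 0, 0, 0], [255, 0.3, -1.2, 0, 0, 0, 0], [255, 0.6, -2.4, 0, 0, 0, 0], [255, 0.9, -3.8, 0, 0, 0, 0], [255, 1.3, -5.2, 0, 0, 0, 0], [255, 1.6, -6.6, 0, 0, 0, 0], [255, 1.9, -8, 0, 0, 0, 0], [255, 2.3, -9.5, 0, 0, 0, 0], [255, 2.6, -11, 0, 0, 0, 0], [255, 2.9, -12.2, 0, 0, 0, 0], [255, 3.2, -13.2, 0, 0, 0, 0], [255, 3.3, -13.8, 0, 0, 0, 0]]]'

```text
time: 7.42
ee_pos: [0.4517, 0.3703, 0.3286]
eef_rot: [0.966, 0.259, -0.001, 0.001]
ft_force: [-0.2, -0.2, -6.2]
width: 0.0151
```

Call:
carry_out --commands '[[[255, 0, 0, 0, 0, 0, 0], [255, 0, 0, 0, 0, 0, 0]]]'

```text
time: 7.68
ee_pos: [0.4524, 0.3692, 0.3286]
eef_rot: [0.966, 0.258, -0.001, 0.001]
ft_force: [0.6, 0.3, -5.6]
width: 0.0145
```

```bash
python3 - <<'E'
from h import *
goal([.450,.378,.108],29.8)
for n in("top","side"):
    im=r.camera(n);cv2.imwrite(f"pics/{n}3.png",im)
    u,v=map(int,proj(n,[.555,.027,.06]));cv2.imwrite(f"pics/{n}3c.png",cv2.resize(im[v-45:v+45,u-60:u+60],None,fx=6,fy=6,interpolation=2))
E
```

```text
t 7.67 tcp [0.4524 0.3692 0.3286] xyaw 29.94 z [-0.002 -0.002 -1.   ] F [ 0.6  0.3 -5.6] w 0.0145 j7 [-1.01  0.21  0.3   1.41 -0.06  1.54 -0.19]
 shift [ 0.12 -0.36  8.82] mm 221 turn [0.01 0.03 0.03]
```

View pics/side3.png

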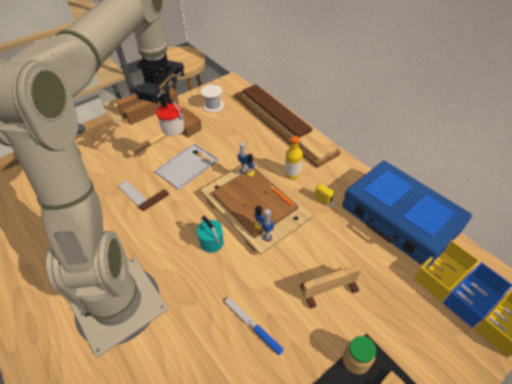

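View pics/top3c.png

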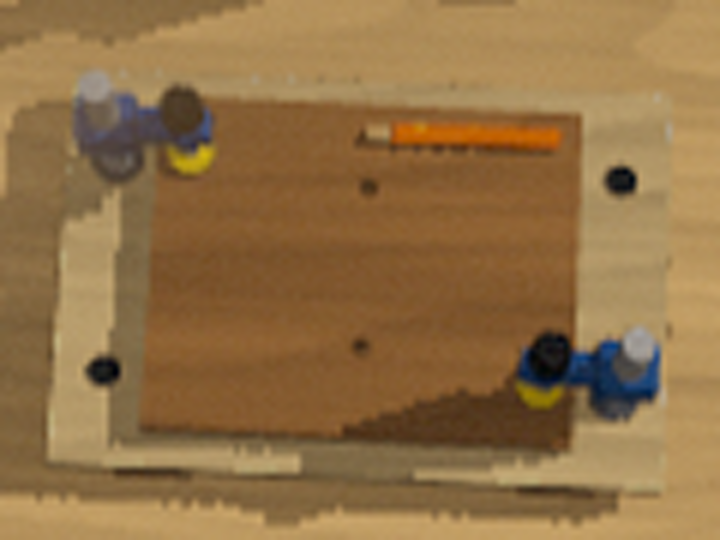

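View pics/side3c.png

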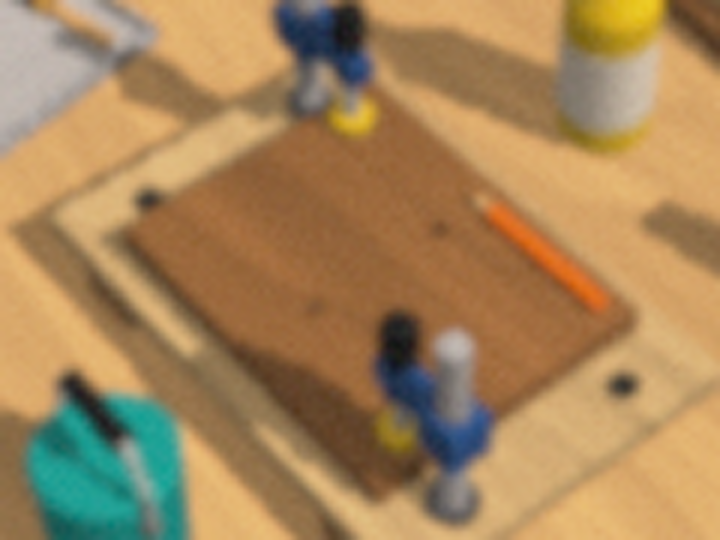

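Both holes can now be seen in the top crop, at (369,187) and (361,346). The canister hangs upright over the tray, so I lower it.

Call:
carry_out --commands '[[[255, 0.1, -0.3, 0.6, 0, 0, 0], [255, 0.1, -0.3, 1.8, 0, 0, 0], [255, 0.1, -0.3, 3, 0, 0, 0], [255, 0.1, -0.3, 4.2, 0, 0, 0], [255, 0.1, -0.3, 5.4, 0, 0, 0], [255, 0.1, -0.3, 6.6, 0, 0, 0], [255, 0.1, -0.3, 7.5, 0, 0, 0], [255, 0.1, -0.3, 8, 0, 0, 0], [255, 0.1, -0.3, 8.3, 0, 0, 0], [255, 0.1, -0.3, 8.3, 0, 0, 0], [255, 0.1, -0.3, 8.3, 0, 0, 0]]]'

```text
time: 9.15
ee_pos: [0.451, 0.3768, 0.1221]
eef_rot: [0.966, 0.258, -0.0, 0.0]
ft_force: [-0.2, 0.1, -5.4]
width: 0.0149
```

```bash
python3 - <<'E'
from h import *
goal([.450,.378,.108],29.8)
for n in("top","side"):
    im=r.camera(n)
    u,v=map(int,proj(n,[.46,.38,.05]));cv2.imwrite(f"pics/{n}4c.png",cv2.resize(im[max(v-45,0):v+45,u-60:u+60],None,fx=6,fy=6,interpolation=2))
E
```

```text
t 9.15 tcp [0.451  0.3768 0.1221] xyaw 29.92 z [-0.    -0.001 -1.   ] F [-0.2  0.1 -5.4] w 0.0149 j7 [-1.    0.33  0.28  1.7  -0.1   1.13 -0.18]
 shift [-0.01 -0.06  0.56] mm 14 turn [0.01 0.01 0.02]
```

View pics/side4c.png

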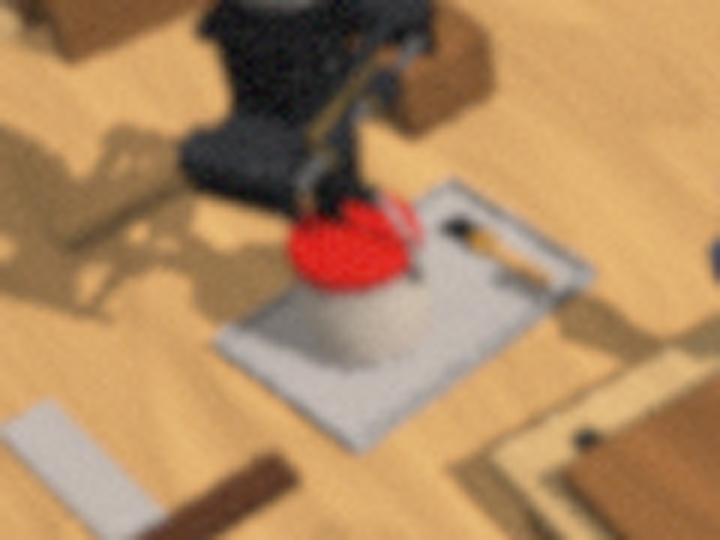

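The canister is inside the tray outline (crop (365,290)), well clear of the brush. I lower it gently the rest of the way.

Call:
carry_out --commands '[[[255, 0, 0, 0.15, 0, 0, 0], [255, 0, 0, 0.3, 0, 0, 0], [255, 0, 0, 0.42, 0, 0, 0], [255, 0, 0, 0.5, 0, 0, 0], [255, 0, 0, 0.55, 0, 0, 0], [255, 0, 0, 0.55, 0, 0, 0]]]'

```text
time: 10.0
ee_pos: [0.451, 0.3768, 0.1083]
eef_rot: [0.966, 0.258, -0.0, 0.0]
ft_force: [0.0, 0.3, -5.9]
width: 0.015
```

Still hanging, so a little further down.

Call:
carry_out --commands '[[[255, 0, 0, 0.05, 0, 0, 0], [255, 0, 0, 0.08, 0, 0, 0], [255, 0, 0, 0.08, 0, 0, 0]]]'

```text
time: 10.38
ee_pos: [0.4519, 0.3777, 0.1077]
eef_rot: [0.966, 0.258, 0.001, -0.0]
ft_force: [0.2, 1.0, 5.1]
width: 0.0146
```

Contact: the force has gone from −5.9 to +5.1 N, so the canister is standing on the tray. Release.

Call:
carry_out --commands '[[[200, 0, 0, 0, 0, 0, 0], [150, 0, 0, 0, 0, 0, 0], [100, 0, 0, 0, 0, 0, 0], [60, 0, 0, 0, 0, 0, 0], [60, 0, 0, 0, 0, 0, 0], [60, 0, 0, 0, 0, 0, 0], [60, 0, 0, 0, 0, 0, 0], [60, 0, 0, 0, 0, 0, 0]]]'

```text
time: 11.38
ee_pos: [0.4519, 0.3777, 0.1077]
eef_rot: [0.966, 0.258, 0.001, -0.0]
ft_force: [-0.1, 0.1, -0.1]
width: 0.0662
```

Call:
carry_out --commands '[[[60, 0, 0, -0.4, 0, 0, 0], [60, 0, 0, -1.4, 0, 0, 0], [60, 0, 0, -3, 0, 0, 0], [60, 0, 0, -5, 0, 0, 0], [60, 0, 0, -7, 0, 0, 0], [60, 0, 0, -8.6, 0, 0, 0]]]'

```text
time: 12.12
ee_pos: [0.4517, 0.3773, 0.3259]
eef_rot: [0.966, 0.258, 0.002, -0.001]
ft_force: [0.6, -0.4, 0.5]
width: 0.0667
```

```bash
python3 - <<'E'
from h import *
S=r.read_state();print(S["width"],S["ft_force"])
for n in("top","side"):
    im=r.camera(n);cv2.imwrite(f"pics/{n}5.png",im)
    u,v=map(int,proj(n,[.46,.38,.05]));cv2.imwrite(f"pics/{n}5c.png",cv2.resize(im[max(v-45,0):v+45,u-60:u+60],None,fx=6,fy=6,interpolation=2))
a,b=cv2.imread("pics/top3c.png"),0
def px(n,x,y):
    u,v=map(int,proj(n,[.555,.027,.06])); return ((x+.5)/6-.5+u-60,(y+.5)/6-.5+v-45)
H={}
for nm,t,s in[("far",(369,187),(440,230)),("near",(361,346),(316,305))]:
    A=onz("top",*px("top",*t),.06);B=onz("side",*px("side",*s),.06);print(nm,A.round(4),B.round(4));H[nm]=(A,B)
for k in(0,1):
    d=H["far"][k]-H["near"][k];print("mid",(H["far"][k]+H["near"][k])/2,np.linalg.norm(d),np.degrees(np.arctan2(d[1],d[0])))
E
```

```text
0.0667306473215131 [ 0.6404172  -0.35177226  0.46002114]
far [0.6096 0.0281 0.06  ] [0.6123 0.0245 0.06  ]
near [0.5141 0.0273 0.06  ] [0.5178 0.0252 0.06  ]
mid [0.56183635 0.02771664 0.06      ] 0.09552810801495892 0.5126710569051067
mid [0.56508752 0.02486016 0.06      ] 0.09452490619975566 -0.3885808097230886
```

View pics/side5c.png

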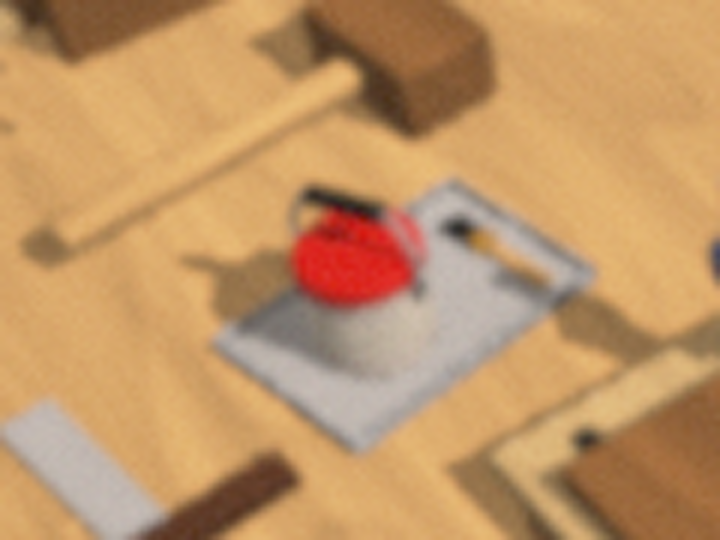

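View pics/top5.png

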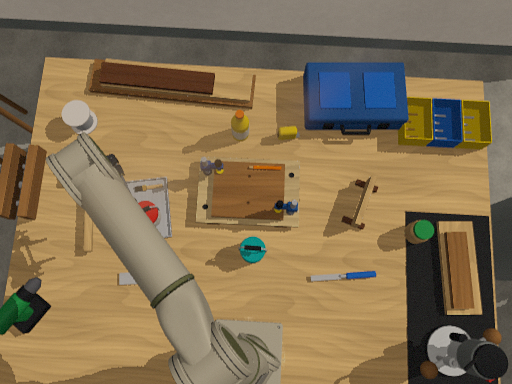

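The canister now stands upright and released in the tray (side crop (365,300)), clear of the brush. Next I refine the hole positions and the divider edges.

```bash
cat > m.py <<'E'
from h import *
def hole(n,im,p):
    g=cv2.cvtColor(im,cv2.COLOR_BGR2GRAY).astype(float); u,v=np.rint(p).astype(int); w=g[v-4:v+5,u-5:u+6]
    D=np.clip(np.median(w)-w-8,0,None); yy,xx=np.mgrid[v-4:v+5,u-5:u+6]; return np.array([(D*xx).sum(),(D*yy).sum()])/D.sum()
E
python3 - <<'E'
from m import *
np.set_printoptions(precision=4,suppress=True)
for f in("3","5"):
  Q={}
  for n in("top","side"):
    im=cv2.imread(f"pics/{n}{f}.png")
    for k,p in(("far",(.6105,.027,.06)),("near",(.5155,.0265,.06))):
        c=hole(n,im,proj(n,p)); Q[n,k]=c; print(f,n,k,c,onz(n,*c,.06))
  for k in("far","near"): print(k,two(Q["top",k],Q["side",k]))
t=cv2.imread("pics/top5.png");s=cv2.imread("pics/side5.png")
c=cv2.resize(t[170:236,338:384],None,fx=9,fy=9,interpolation=cv2.INTER_CUBIC);d=cv2.resize(s[258:312,295:368],None,fx=9,fy=9,interpolation=cv2.INTER_CUBIC)
cl=cv2.createCLAHE(3,(4,4))
for nm,x in(("d_top",c),("d_side",d)):
    l=cv2.cvtColor(x,cv2.COLOR_BGR2LAB);l[...,0]=cl.apply(l[...,0]);cv2.imwrite(f"pics/{nm}.png",cv2.cvtColor(l,cv2.COLOR_LAB2BGR))
E
```

```text
3 top far [248.9952 175.6268] [0.61   0.0285 0.06  ]
3 top near [247.6087 202.2337] [0.5141 0.0278 0.06  ]
3 side far [264.85 191.75] [0.6127 0.0253 0.06  ]
3 side near [243.9375 204.9688] [0.5154 0.0239 0.06  ]
far (array([0.6126, 0.0279, 0.0568]), np.float64(0.003560837206162501))
near (array([0.5163, 0.0274, 0.0552]), np.float64(0.0025799841249399217))
5 top far [248.9789 175.6579] [0.6099 0.0285 0.06  ]
5 top near [247.6889 202.2444] [0.5141 0.0275 0.06  ]
5 side far [264.7619 191.619 ] [0.6128 0.026  0.06  ]
5 side near [243.95  204.775] [0.516  0.0245 0.06  ]
far (array([0.6122, 0.0279, 0.0578]), np.float64(0.0035546215464139293))
near (array([0.5161, 0.0271, 0.0567]), np.float64(0.0027920538556160746))
```

View pics/d_top.png

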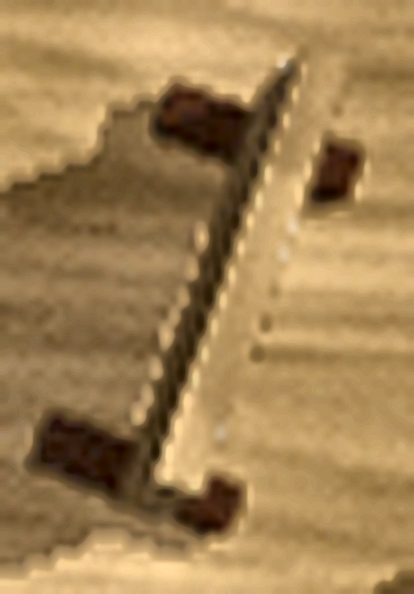

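View pics/d_side.png

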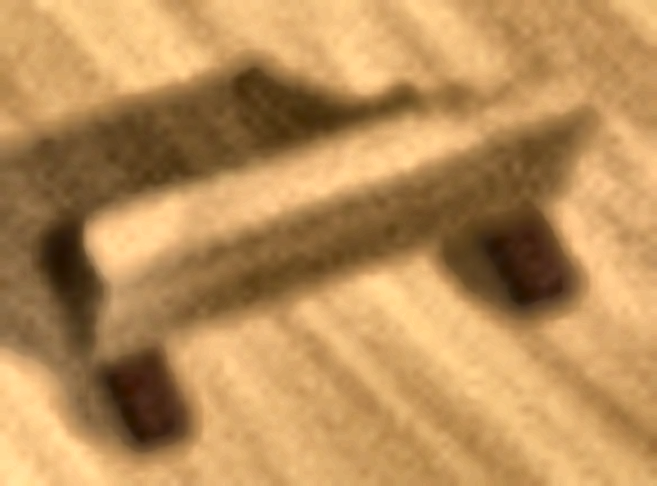

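```bash
python3 - <<'E'
from h import *
np.set_printoptions(precision=4,suppress=True)
T=lambda x,y:onz("top",(x+.5)/9-.5+338,(y+.5)/9-.5+170,.09)[:2]
S=lambda x,y:onz("side",(x+.5)/9-.5+295,(y+.5)/9-.5+258,.09)[:2]
L0,L1=T(160,480),T(298,62); R0,R1=S(105,280),S(595,110); N=S(85,215)
for a,b in((L0,L1),(R0,R1)): print(a,b,np.linalg.norm(b-a),np.degrees(np.arctan2(*(b-a)[::-1])))
print("near end left side view",N)
Tb=lambda x,y:onz("top",(x+.5)/9-.5+338,(y+.5)/9-.5+170,.02)[:2]
Sb=lambda x,y:onz("side",(x+.5)/9-.5+295,(y+.5)/9-.5+258,.02)[:2]
# bearer outer corners top view : near bearer (left end / right end), far bearer
nl=(Tb(28,462)+Tb(45,412))/2; nr=(Tb(225,535)+Tb(243,480))/2; fl=(Tb(155,128)+Tb(172,85))/2; fr=(Tb(350,203)+Tb(366,148))/2
print("bearers",nl,nr,fl,fr,np.linalg.norm(nl-nr),np.linalg.norm(fl-fr),"c",(nl+nr+fl+fr)/4)
for a,b in((nl,fl),(nr,fr)): print(np.linalg.norm(b-a),np.degrees(np.arctan2(*(b-a)[::-1])))
e=np.array([np.cos(np.radians(-18.5)),np.sin(np.radians(-18.5))]);n=np.array([-e[1],e[0]])
for p in(L0,L1,R0,R1,N): print("along",p@e,"across",p@n)
goal([.54,-.374,.3],71.5)
E
```

```text
[ 0.4578 -0.3404] [ 0.6235 -0.3922] 0.17357672608536895 -17.374011959568595
[ 0.4545 -0.3594] [ 0.6236 -0.4166] 0.17850793875379833 -18.681315513802772
near end left side view [ 0.4651 -0.3386]
bearers [ 0.4842 -0.3079] [ 0.4607 -0.3857] [ 0.6217 -0.3569] [ 0.5977 -0.4348] 0.08134242446304642 0.08147945946261487 c [ 0.5411 -0.3713]
0.14591448180245598 -19.65192559930174
0.1455647534628298 -19.71233742265594
along 0.5421537763316547 across -0.177549320885162
along 0.7156969850565458 across -0.17413837615032737
along 0.5450242612064966 across -0.19663960439604308
along 0.7235313061366436 across -0.19720450123289027
along 0.5485462486109383 across -0.173501440301105
t 12.22 tcp [0.4528 0.3781 0.3285] xyaw 29.9 z [ 0.007  0.007 -1.   ] F [ 0.8 -0.1  0.3] w 0.0666 j7 [-1.02  0.21  0.3   1.41 -0.06  1.52 -0.2 ]
 shift [-11.99  27.82   0.94] mm 758 turn [ 0.01 -0.12 -8.32]
```

The holes measured, averaged over both views, come out near (0.611, 0.027) and (0.515, 0.026), 96 mm apart as given. The divider's centre is about (0.541, −0.377) at a yaw of −18.3°. I go above it.

Call:
carry_out --commands '[[[60, -0.6, 1.3, 0, 0, 0, -0.3], [40, -1.5, 3.5, 0, 0, 0, -1], [20, -2.5, 5.8, 0, 0, 0, -1.7], [0, -3.5, 8.1, 0, 0, 0, -2.4], [0, -4.5, 10.4, 0, 0, 0, -3.1], [0, -5.5, 12.8, 0, 0, 0, -3.8], [0, -6.5, 15.1, 0, 0, 0, -4.5], [0, -7.5, 17.4, 0, 0, 0, -5.2], [0, -8.5, 19.7, 0, 0, 0, -5.9], [0, -9.5, 22, 0, 0, 0, -6.6], [0, -10.5, 24.3, 0, 0, 0, -7.3], [0, -11.2, 26, 0, 0, 0, -8]]]'

```text
time: 13.72
ee_pos: [0.5339, -0.3272, 0.3237]
eef_rot: [0.819, 0.573, 0.005, -0.001]
ft_force: [0.3, 0.1, 0.4]
width: 0.0873
```

```bash
python3 - <<'E'
from h import *
goal([.541,-.377,.20],71.7)
E
```

```text
t 13.72 tcp [ 0.5339 -0.3272  0.3237] xyaw 69.99 z [ 0.007  0.007 -1.   ] F [0.3 0.1 0.4] w 0.0873 j7 [-0.13  0.38  0.85  1.33 -0.29  1.56  1.91]
 shift [-1.82  0.93  4.94] mm 134 turn [ 0.05 -0.1  -0.34]
```

Call:
carry_out --commands '[[[0, -1, 0.5, 1, 0, -0.05, -0.2], [0, -1.8, 0.9, 2.2, 0, -0.1, -0.35], [0, -1.8, 0.9, 3.5, 0, -0.1, -0.35], [0, -1.8, 0.9, 4.9, 0, -0.1, -0.35], [0, -1.8, 0.9, 4.9, 0, -0.1, -0.35], [0, -1.8, 0.9, 4.9, 0, -0.1, -0.35]]]'

```text
time: 14.48
ee_pos: [0.5408, -0.3766, 0.2025]
eef_rot: [0.81, 0.586, 0.002, 0.002]
ft_force: [-0.0, -0.2, 0.5]
width: 0.087
```

```bash
python3 - <<'E'
from h import *
goal([.541,-.377,.056],71.7)
for n in("top","side"):
    im=r.camera(n);cv2.imwrite(f"pics/{n}6.png",im)
    u,v=map(int,proj(n,[.54,-.37,.08]));cv2.imwrite(f"pics/{n}6c.png",cv2.resize(im[v-45:v+45,u-60:u+60],None,fx=6,fy=6,interpolation=2))
E
```

```text
t 14.47 tcp [ 0.5408 -0.3766  0.2025] xyaw 71.74 z [ 0.005 -0.002 -1.   ] F [-0.  -0.2  0.5] w 0.087 j7 [-0.03  0.51  0.81  1.43 -0.37  1.35  2.05]
 shift [-0.01 -0.02  5.86] mm 146 turn [0.06 0.   0.01]
```

View pics/side6c.png

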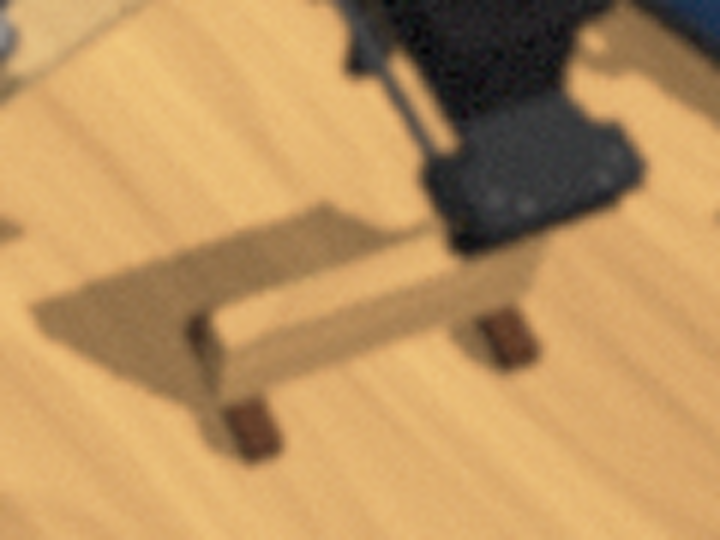

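The gripper is above the divider (crop (330,310)), with its yaw along the board. I go down and close.

Call:
carry_out --commands '[[[0, 0, 0, 1, 0.06, 0, 0], [0, 0, 0, 2.4, 0.06, 0, 0], [0, 0, 0, 3.8, 0.06, 0, 0], [0, 0, 0, 5, 0.06, 0, 0], [0, 0, 0, 5.7, 0.06, 0, 0], [0, 0, 0, 5.85, 0.06, 0, 0], [0, 0, 0, 5.9, 0.06, 0, 0], [0, 0, 0, 5.9, 0.06, 0, 0]]]'

```text
time: 15.58
ee_pos: [0.5424, -0.3776, 0.0563]
eef_rot: [0.81, 0.586, 0.001, 0.001]
ft_force: [0.3, -0.2, 0.1]
width: 0.0873
```

```bash
python3 - <<'E'
from h import *
goal([.541,-.377,.056],71.7)
E
```

```text
t 15.57 tcp [ 0.5424 -0.3776  0.0563] xyaw 71.74 z [ 0.003 -0.001 -1.   ] F [ 0.3 -0.2  0.1] w 0.0873 j7 [ 0.02  0.64  0.73  1.57 -0.47  1.11  2.11]
 shift [ 0.   -0.06  0.01] mm 2 turn [0.03 0.01 0.01]
```

Call:
carry_out --commands '[[[120, 0, 0, 0, 0.03, 0, 0], [200, 0, 0, 0, 0.03, 0, 0], [255, 0, 0, 0, 0.03, 0, 0], [255, 0, 0, 0, 0.03, 0, 0], [255, 0, 0, 0, 0.03, 0, 0], [255, 0, 0, 0, 0.03, 0, 0], [255, 0, 0, 0, 0.03, 0, 0], [255, 0, 0, 0, 0.03, 0, 0], [255, 0, 0, 0, 0.03, 0, 0], [255, 0, 0, 0, 0.03, 0, 0]]]' --grip_force 40

```text
time: 16.82
ee_pos: [0.5424, -0.3775, 0.0564]
eef_rot: [0.81, 0.586, -0.0, 0.0]
ft_force: [-0.0, -0.4, -0.7]
width: 0.0197
```

```bash
python3 - <<'E'
from h import *
goal([.541,-.377,.28],71.7)
for n in("top","side"):
    im=r.camera(n);cv2.imwrite(f"pics/{n}7.png",im)
    u,v=map(int,proj(n,[.54,-.37,.08]));cv2.imwrite(f"pics/{n}7c.png",cv2.resize(im[v-45:v+45,u-60:u+60],None,fx=6,fy=6,interpolation=2))
E
```

```text
t 16.82 tcp [ 0.5424 -0.3775  0.0564] xyaw 71.74 z [ 0.    -0.001 -1.   ] F [-0.  -0.4 -0.7] w 0.0197 j7 [ 0.02  0.65  0.73  1.57 -0.47  1.11  2.11]
 shift [-0.   -0.06 -8.95] mm 224 turn [0.   0.01 0.01]
```

View pics/side7c.png

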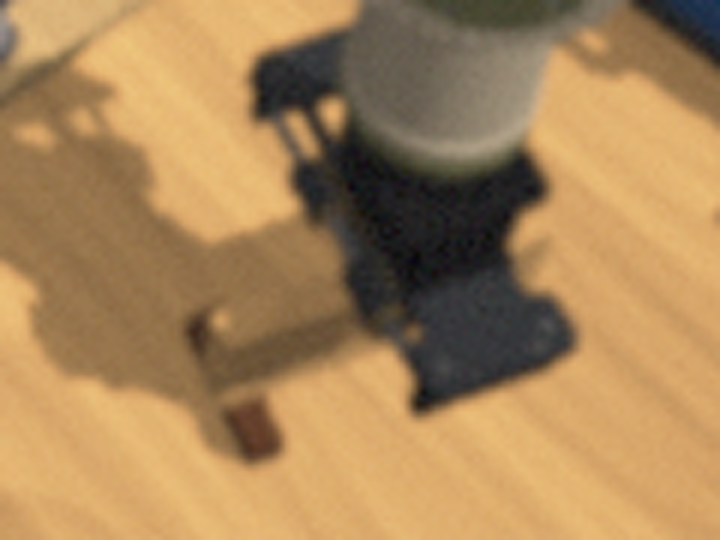

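The grip holds the board at 19.7 mm, which matches its 20 mm thickness. I lift straight up.

Call:
carry_out --commands '[[[255, 0, 0, -0.3, 0, 0, 0], [255, 0, 0, -0.9, 0, 0, 0], [255, 0, 0, -1.8, 0, 0, 0], [255, 0, 0, -3, 0, 0, 0], [255, 0, 0, -4.2, 0, 0, 0], [255, 0, 0, -5.4, 0, 0, 0], [255, 0, 0, -6.6, 0, 0, 0], [255, 0, 0, -7.8, 0, 0, 0], [255, 0, 0, -8.7, 0, 0, 0], [255, 0, 0, -9.2, 0, 0, 0], [255, 0, 0, -9.2, 0, 0, 0]]]'

```text
time: 18.3
ee_pos: [0.5424, -0.3777, 0.2875]
eef_rot: [0.81, 0.586, 0.0, 0.001]
ft_force: [0.0, -0.6, -2.8]
width: 0.0193
```

```bash
python3 - <<'E'
from h import *
goal([.563,.027,.285],90.6)
for n in("top","side"):
    im=r.camera(n);cv2.imwrite(f"pics/{n}8.png",im)
    u,v=map(int,proj(n,[.54,-.37,.25]));cv2.imwrite(f"pics/{n}8c.png",cv2.resize(im[v-45:v+45,u-60:u+60],None,fx=6,fy=6,interpolation=2))
E
```

```text
t 18.3 tcp [ 0.5424 -0.3777  0.2875] xyaw 71.73 z [ 0.002 -0.001 -1.   ] F [ 0.  -0.6 -2.8] w 0.0193 j7 [-0.02  0.48  0.83  1.29 -0.35  1.52  2.03]
 shift [15.63 -4.3   0.08] mm 405 turn [ 0.02  0.01 -3.77]
```

View pics/side8c.png

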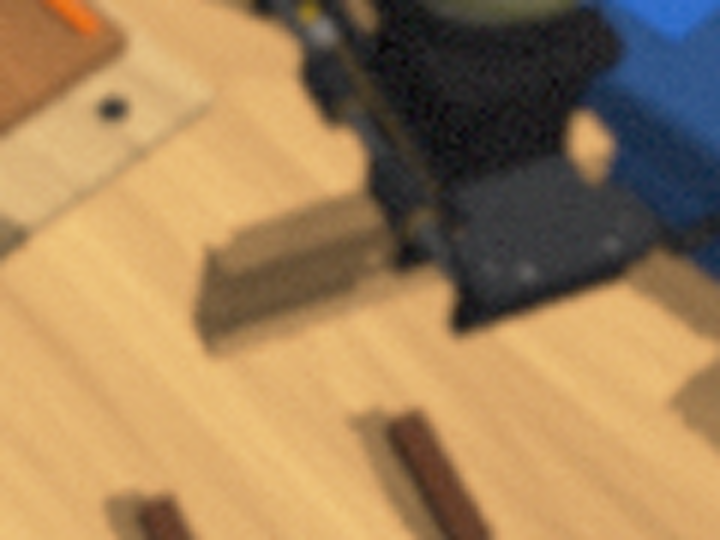

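View pics/top8c.png

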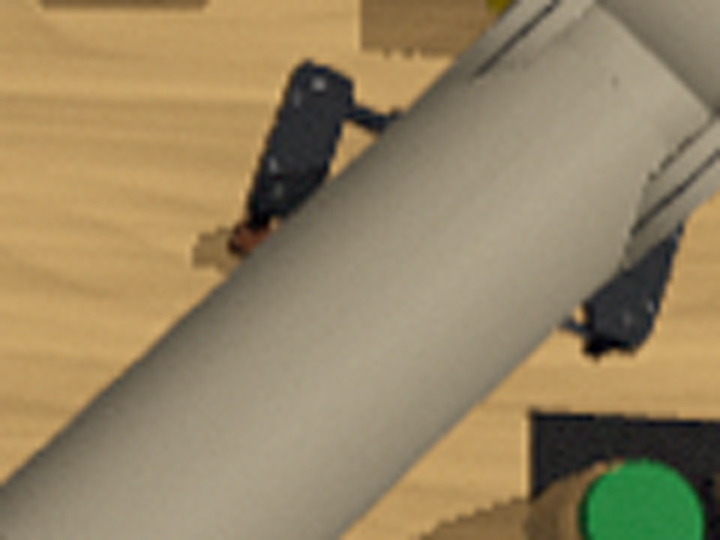

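The board is held level and the bearers are left empty below it. I carry it over at height, with the dowel tips at about 0.235 m against 0.185 m for the posts.

Call:
carry_out --commands '[[[255, 0.4, -0.1, 0, 0, 0, -0.1], [255, 1.2, -0.3, 0, 0, 0, -0.3], [255, 2.4, -0.7, 0, 0, 0, -0.6], [255, 3.8, -1, 0, 0, 0, -0.9], [255, 5.3, -1.5, 0, 0, 0, -1.3], [255, 6.8, -1.9, 0, 0, 0, -1.6], [255, 8.3, -2.3, 0, 0, 0, -2], [255, 9.8, -2.7, 0, 0, 0, -2.4], [255, 11.3, -3.1, 0, 0, 0, -2.7], [255, 12.8, -3.5, 0, 0, 0, -3.1], [255, 14, -3.9, 0, 0, 0, -3.4], [255, 15, -4.1, 0, 0, 0, -3.7]]]'

```text
time: 19.9
ee_pos: [0.5619, 0.0132, 0.2852]
eef_rot: [0.705, 0.71, -0.0, -0.001]
ft_force: [-0.0, -0.4, -3.0]
width: 0.0196
```

Call:
carry_out --commands '[[[255, 0.4, 0, 0, 0, 0, -0.05], [255, 0.4, 0, 0, 0, 0, -0.05]]]'

```text
time: 20.15
ee_pos: [0.5617, 0.0234, 0.2849]
eef_rot: [0.703, 0.711, -0.001, -0.001]
ft_force: [-0.4, -0.2, -2.1]
width: 0.0195
```

```bash
python3 - <<'E'
from h import *
goal([.5643,.027,.285],90.6)
goal([.5643,.027,.150],90.6)
for n in("top","side"):
    im=r.camera(n);cv2.imwrite(f"pics/{n}9.png",im)
    u,v=map(int,proj(n,[.555,.02,.15]));cv2.imwrite(f"pics/{n}9c.png",cv2.resize(im[v-45:v+45,u-60:u+60],None,fx=6,fy=6,interpolation=2))
E
```

```text
t 20.15 tcp [0.5617 0.0234 0.2849] xyaw 90.68 z [-0.002 -0.    -1.   ] F [-0.4 -0.2 -2.1] w 0.0195 j7 [-0.68  0.18  0.65  1.56 -0.11  1.44  1.56]
 shift [ 0.14  0.11 -0.  ] mm 4 turn [-0.02  0.    0.02]
t 20.15 tcp [0.5617 0.0234 0.2849] xyaw 90.68 z [-0.002 -0.    -1.   ] F [-0.4 -0.2 -2.1] w 0.0195 j7 [-0.68  0.18  0.65  1.56 -0.11  1.44  1.56]
 shift [0.14 0.12 5.4 ] mm 135 turn [-0.02  0.    0.02]
```

View pics/side9c.png

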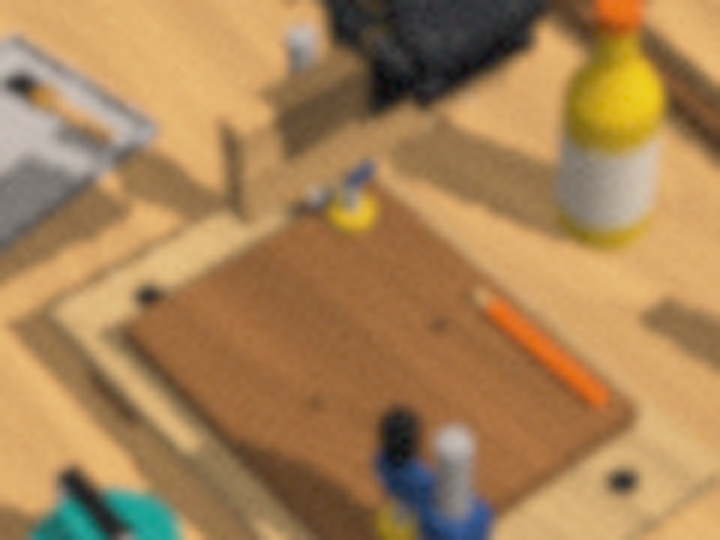

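View pics/top9c.png

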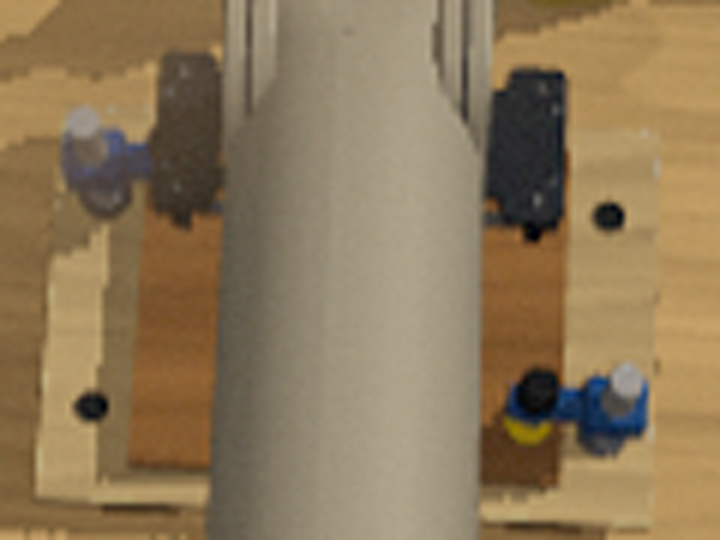

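The board is over the cabinet side and past the clamps without contact. I lower it part way, to tips at about 0.10 m, and look.

Call:
carry_out --commands '[[[255, 0.1, 0.1, 0.4, 0, 0, 0], [255, 0.15, 0.1, 1.3, 0, 0, 0], [255, 0.15, 0.1, 2.3, 0, 0, 0], [255, 0.15, 0.1, 3.3, 0, 0, 0], [255, 0.15, 0.1, 4.2, 0, 0, 0], [255, 0.15, 0.1, 5, 0, 0, 0], [255, 0.15, 0.1, 5.4, 0, 0, 0], [255, 0.15, 0.1, 5.4, 0, 0, 0], [255, 0.15, 0.1, 5.4, 0, 0, 0]]]'

```text
time: 21.38
ee_pos: [0.5646, 0.0252, 0.1509]
eef_rot: [0.704, 0.71, -0.0, -0.0]
ft_force: [-0.2, 0.5, -0.6]
width: 0.0199
```

```bash
python3 - <<'E'
from h import *
goal([.5643,.027,.1204],90.6)
for n in("top","side"):
    im=r.camera(n);cv2.imwrite(f"pics/{n}10.png",im)
    u,v=map(int,proj(n,[.555,.02,.08]));print(n,u,v);cv2.imwrite(f"pics/{n}10c.png",cv2.resize(im[v-30:v+30,u-40:u+40],None,fx=9,fy=9,interpolation=2))
E
```

```text
t 21.38 tcp [0.5646 0.0252 0.1509] xyaw 90.52 z [-0. -0. -1.] F [-0.2  0.5 -0.6] w 0.0199 j7 [-0.66  0.28  0.63  1.75 -0.18  1.17  1.6 ]
 shift [ 0.07 -0.01  1.22] mm 31 turn [-0.    0.   -0.02]
top 250 189
side 253 196
```

View pics/side10c.png

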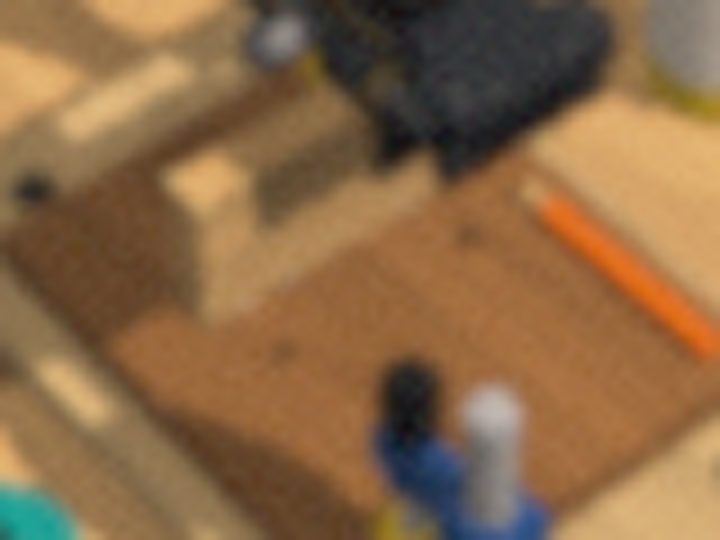

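View pics/top10c.png

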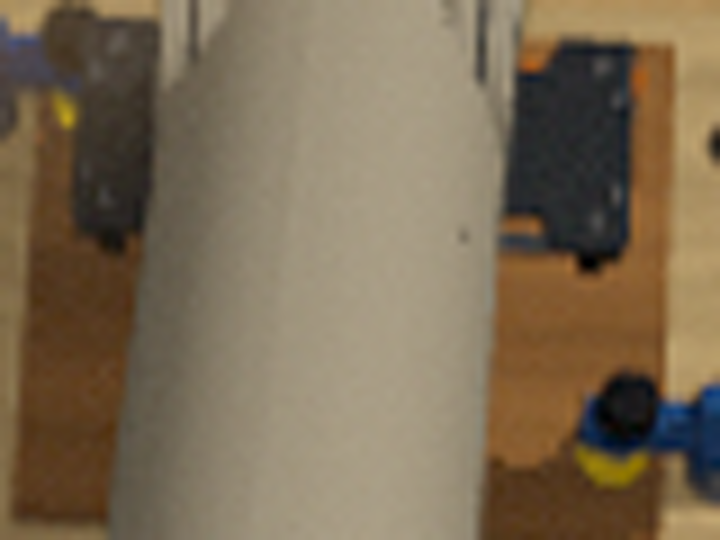

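The side crop shows the board's near end with its lower corner at (215,322) and the holes at (285,350) and (468,233). I compare the board corners with the forward-kinematics prediction.

```bash
python3 - <<'E'
from h import *
from m import hole
np.set_printoptions(precision=2,suppress=True)
S=r.read_state();q=R.from_quat(S["eef_rot"]);p=S["ee_pos"]
x,y,z=q.apply(np.eye(3)); # tool y ~ +x world?
print(y)
C=lambda a,t,h:p+y*a+x*t+z*(-(h-.0364))   # h above lower edge; TCP 36.4mm above edge
cr=lambda n,P:((proj(n,P)-np.array([253-40,196-30]))*9+4)
for nm,a,t,h in[("top near -y",-.0915,-.01,.07),("top near +y",-.0915,.01,.07),("low near -y",-.0915,-.01,0),("dowel near tip",-.0495,0,-.014),("low far -y",.0885,-.01,0)]:
    print(nm,cr("side",C(a,t,h)),cr("side",C(a+.003,t,h))-cr("side",C(a,t,h)))
E
python3 - <<'E'
import cv2
im=cv2.imread("pics/side10.png")[176:206,225:265]
im=cv2.resize(im,None,fx=18,fy=18,interpolation=cv2.INTER_CUBIC)
l=cv2.cvtColor(im,cv2.COLOR_BGR2LAB);l[...,0]=cv2.createCLAHE(3,(2,2)).apply(l[...,0]);cv2.imwrite("pics/s10z.png",cv2.cvtColor(l,cv2.COLOR_LAB2BGR))
E
```

```text
[ 1.    0.01 -0.  ]
top near -y [189.84 210.71] [ 6.67 -3.97]
top near +y [157.23 179.04] [ 6.64 -3.9 ]
low near -y [201.61 333.54] [ 6.38 -3.92]
dowel near tip [275.5  287.58] [ 6.15 -3.77]
low far -y [563.83 111.1 ] [ 5.71 -3.5 ]
```

View pics/s10z.png

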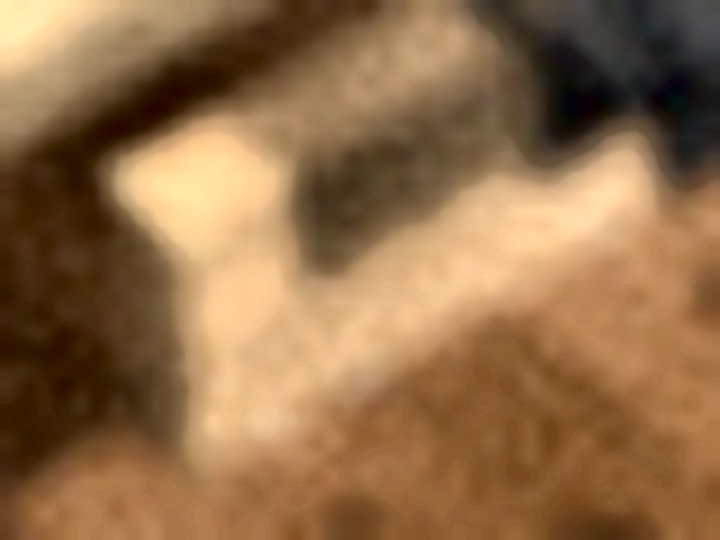

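```bash
python3 - <<'E'
from h import *
np.set_printoptions(precision=4,suppress=True)
def pc(n,x,y):
    u,v=map(int,proj(n,[.555,.027,.06])); return ((x+.5)/6-.5+u-60,(y+.5)/6-.5+v-45)
for n,a,b in(("side",(633,320),(130,240)),("top",(579,113),(140,432))):
    A=onz(n,*pc(n,*a),.06) if n=="side" else None
    if n=="side":
        B=onz(n,*pc(n,*b),.06); print(n,A,B,(A+B)/2,np.linalg.norm(A-B)," want .3202")
# edges by fits: brown mask in both views, corners from minAreaRect after projecting contour to z=.06
for n in("top","side"):
    im=cv2.imread(f"pics/{n}3.png");h=cv2.cvtColor(im,cv2.COLOR_BGR2HSV)
    u,v=map(int,proj(n,[.56,.027,.06])); print(h[v,u])
    m=cv2.inRange(h,(5,110,40),(17,255,165)); k=np.zeros_like(m);k[v-45:v+45,u-60:u+60]=m[v-45:v+45,u-60:u+60]
    k=cv2.morphologyEx(k,cv2.MORPH_OPEN,np.ones((3,3),np.uint8))
    c=max(cv2.findContours(k,0,cv2.CHAIN_APPROX_NONE)[0],key=cv2.contourArea)[:,0]
    W=np.array([onz(n,*p,.06)[:2] for p in c])
    print(n,"bounds",W.min(0),W.max(0)); 
    # robust edges: median of extremes in slices
    for nm,ax,lo in(("-x",0,1),("+x",0,0),("-y",1,1),("+y",1,0)):
        o=1-ax; cen=(.56,.027)[o]; vals=[]
        for s in np.arange(-.08,.081,.01):
            sel=W[np.abs(W[:,o]-cen-s)<.006]
            if len(sel): vals.append(sel[:,ax].min() if lo else sel[:,ax].max())
        print(" ",nm,np.round(vals,3),"med",np.median(vals).round(4))
E
```

```text
side [ 0.6563 -0.1018  0.06  ] [0.4602 0.1377 0.06  ] [0.5583 0.018  0.06  ] 0.3094842940409788  want .3202
[ 15 169 127]
top bounds [ 0.456  -0.0974] [0.6606 0.1543]
  -x [0.459 0.459 0.462 0.461 0.461 0.46  0.459 0.459 0.458 0.461 0.461 0.46
 0.459 0.459 0.458 0.458 0.458] med 0.4594
  +x [0.639 0.639 0.638 0.638 0.637 0.637 0.658 0.661 0.66  0.66  0.659 0.659
 0.658 0.658 0.657 0.66  0.66 ] med 0.6577
  -y [-0.097 -0.069 -0.062 -0.064 -0.074 -0.095 -0.095 -0.094 -0.094 -0.093
 -0.093 -0.093 -0.096 -0.095 -0.095 -0.094 -0.094] med -0.0941
  +y [0.153 0.15  0.151 0.152 0.153 0.153 0.154 0.152 0.152 0.153 0.154 0.154
 0.152 0.152 0.121 0.118 0.119] med 0.1524
[ 14 158 150]
side bounds [ 0.4499 -0.1107] [0.6592 0.1564]
  -x [0.452 0.452 0.452 0.452 0.454 0.456 0.453 0.453 0.456 0.45  0.45  0.455
 0.455 0.452 0.451 0.451 0.451] med 0.4521
  +x [0.641 0.642 0.639 0.64  0.64  0.64  0.638 0.642 0.642 0.655 0.658 0.656
 0.656 0.657 0.657 0.658 0.658] med 0.6422
  -y [-0.111 -0.111 -0.104 -0.053 -0.028 -0.026 -0.041 -0.105 -0.107 -0.107
 -0.107 -0.107 -0.107 -0.106 -0.106 -0.106 -0.107] med -0.1064
  +y [0.156 0.153 0.155 0.148 0.149 0.153 0.152 0.152 0.153 0.153 0.152 0.155
 0.155 0.148 0.119 0.113 0.123] med 0.1524
```

Call:
carry_out --commands '[[[255, 0.08, -0.08, 0.3, 0, 0, 0], [255, 0.08, -0.08, 0.7, 0, 0, 0], [255, 0.08, -0.08, 1, 0, 0, 0], [255, 0.08, -0.08, 1.2, 0, 0, 0], [255, 0.08, -0.08, 1.2, 0, 0, 0], [255, 0.08, -0.08, 1.2, 0, 0, 0]]]'

```text
time: 22.22
ee_pos: [0.5627, 0.0273, 0.1212]
eef_rot: [0.704, 0.71, 0.0, 0.0]
ft_force: [0.1, 0.4, -2.0]
width: 0.0194
```

```bash
python3 - <<'E'
from h import *
goal([.5625,.0272,.1204],90.6)
im=np.mean([r.camera("side").astype(float) for _ in range(16)],0).astype(np.uint8);cv2.imwrite("pics/side11.png",im)
z=cv2.resize(im[174:216,222:282],None,fx=13,fy=13,interpolation=cv2.INTER_CUBIC);cv2.imwrite("pics/s11z.png",z)
S=r.read_state();q=R.from_quat(S["eef_rot"]);p=S["ee_pos"];x,y,zz=q.apply(np.eye(3))
C=lambda a,t,h:p+y*a+x*t-zz*(h-.0364)
cr=lambda P:((proj("side",P)-[222,174]+.5)*13).round()
for nm,a,t,h in[("top near -y",-.09,-.01,.07),("top near +y",-.09,.01,.07),("low near -y",-.09,-.01,0),("dowel near tip",-.048,0,-.014),("far tip",.048,0,-.014),("low far -y",.09,-.01,0)]: print(nm,cr(C(a,t,h)))
for P in([.5145,.027,.06],[.6105,.028,.06]): print("hole",cr(P))
E
```

```text
t 22.23 tcp [0.5627 0.0273 0.1212] xyaw 90.53 z [ 0. -0. -1.] F [ 0.1  0.4 -2. ] w 0.0194 j7 [-0.65  0.31  0.62  1.78 -0.2   1.11  1.61]
 shift [-0.   -0.01  0.03] mm 1 turn [ 0.    0.   -0.01]
top near -y [159. 275.]
top near +y [113. 230.]
low near -y [176. 446.]
dowel near tip [281. 380.]
far tip [552. 211.]
low far -y [690. 127.]
hole [282. 404.]
hole [552. 235.]
```

View pics/s11z.png

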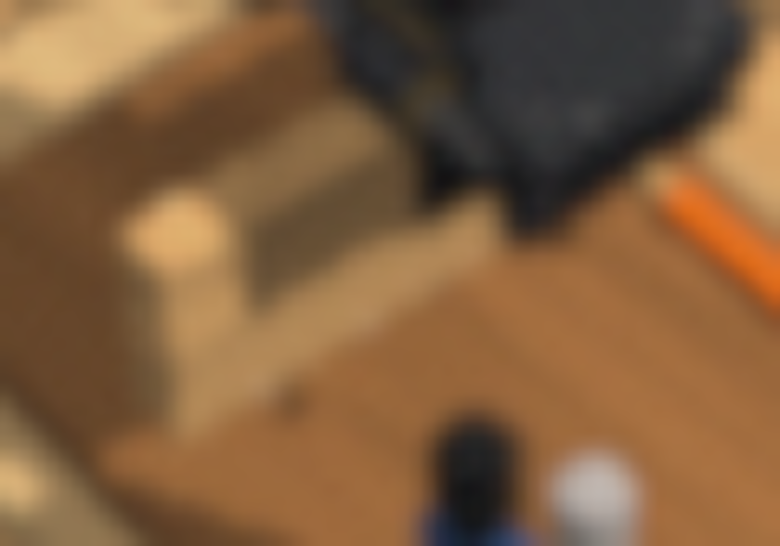

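```bash
python3 - <<'E'
from h import *
from m import hole
np.set_printoptions(precision=4,suppress=True)
for nm,P in(("R",None),("L",None)):
    o={}
    for n in("top","side"):
        im=cv2.imread(f"pics/{n}3.png")
        u,v=map(int,proj(n,[.555,.027,.06]))
        c={"topR":(620,181),"topL":(103,371),"sideR":(622,384),"sideL":(149,200)}[n+nm]
        p=hole(n,im,((c[0]+.5)/6-.5+u-60,(c[1]+.5)/6-.5+v-45)); o[n]=p; print(nm,n,p,onz(n,*p,.04))
    print(two(o["top"],o["side"]))
# pads: yellow blob, pad of pencil centroid at z~.064
for n in("top","side"):
    im=cv2.imread(f"pics/{n}3.png");h=cv2.cvtColor(im,cv2.COLOR_BGR2HSV);u,v=map(int,proj(n,[.64,-.035,.064]))
    m=cv2.inRange(h,(8,200,180),(16,255,255));k=np.zeros_like(m);k[v-15:v+15,u-30:u+30]=m[v-15:v+15,u-30:u+30];M=cv2.moments(k,True);c=(M["m10"]/M["m00"],M["m01"]/M["m00"]);print("pencil",n,c,M["m00"],onz(n,*c,.066))
E
```

```text
R top [291.0345 174.7169] [ 0.6275 -0.1211  0.04  ]
R side [295.2631 217.8207] [ 0.63   -0.1231  0.04  ]
(array([ 0.6294, -0.1219,  0.0384]), np.float64(0.0030090885802127416))
L top [205.0543 206.2964] [0.495  0.1767 0.04  ]
L side [217.4445 188.1846] [0.4957 0.1658 0.04  ]
(array([0.4997, 0.1776, 0.0257]), np.float64(0.004143547208708707))
pencil top (266.95652173913044, 166.8913043478261) 46.0 [ 0.6439 -0.033   0.066 ]
pencil side (283.0344827586207, 196.74137931034483) 58.0 [ 0.6452 -0.0385  0.066 ]
```

```bash
cat >> m.py <<'E'
from scipy.ndimage import map_coordinates,gaussian_filter1d
def edge(n,im,P,Q,w=4,N=25,ch=None):
    """offset (px, median, along image normal) of the strongest edge from the projected world segment P-Q; returns mm-plane-free"""
    a,b=proj(n,P),proj(n,Q); d=(b-a)/np.linalg.norm(b-a); nn=np.array([-d[1],d[0]])
    g=im.astype(float); g=g.mean(2) if ch is None else g[...,ch]
    s=np.arange(-w,w+.01,.1); offs=[]
    prof=np.mean([map_coordinates(g,[(a+(b-a)*f)[1]+s*nn[1],(a+(b-a)*f)[0]+s*nn[0]],order=1) for f in np.linspace(.03,.97,N)],0)
    dg=np.gradient(gaussian_filter1d(prof,4)); i=np.argmax(np.abs(dg)); return s[i],nn,dg[i]*10
E
python3 - <<'E'
from m import *
np.set_printoptions(precision=3,suppress=True)
cx,cy,yw=.562,.0278,np.radians(.6)
W=lambda x,y,z:np.array([cx+x*np.cos(yw)-y*np.sin(yw),cy+x*np.sin(yw)+y*np.cos(yw),z])
for n in("top","side"):
    im=cv2.imread(f"pics/{n}3.png")
    E={"+x":((.1,-.09,.06),(.1,.06,.06),(1,0)),"-y":((-.05,-.125,.06),(.09,-.125,.06),(0,-1)) if n=="top" else ((.03,-.125,.06),(.09,-.125,.06),(0,-1)),"+y":((-.09,.125,.06),(.04,.125,.06),(0,1)),"-x":((-.1,-.05,.06),(-.1,.11,.06),(-1,0))}
    for k,(p,q,o) in E.items():
        for ch in(None,2):
            of,nn,g=edge(n,im,W(*p),W(*q),ch=ch)
            mid=(np.array(p)+q)/2; e=proj(n,W(*(mid+np.array([*o,0])*.001)))-proj(n,W(*mid)); print(n,k,"outward mm",round(of/(nn@e),2),"g",round(g,1),end=" | ")
        print()
E
```

```text
top +x outward mm -1.85 g 25.1 | top +x outward mm -2.22 g 20.0 | 
top -y outward mm -1.05 g 33.2 | top -y outward mm -1.05 g 26.9 | 
top +y outward mm 0.7 g -7.2 | top +y outward mm 12.59 g 3.4 | 
top -x outward mm 5.61 g -21.7 | top -x outward mm 5.96 g -22.7 | 
side +x outward mm 0.87 g 17.7 | side +x outward mm 2.16 g 15.3 | 
side -y outward mm 11.57 g 24.5 | side -y outward mm 11.57 g 25.7 | 
side +y outward mm 2.88 g -17.2 | side +y outward mm 4.8 g -18.1 | 
side -x outward mm 8.8 g -20.8 | side -x outward mm 9.56 g -24.5 |
```

```bash
python3 - <<'E'
from m import *
A=cv2.imread("pics/side11.png").astype(np.float32)
B=cv2.imread("pics/side3.png").astype(np.float32)
def z(im,u0,v0,w,h,k=24):
    c=cv2.resize(im[v0:v0+h,u0:u0+w],None,fx=k,fy=k,interpolation=cv2.INTER_CUBIC); lo,hi=np.percentile(c,1),np.percentile(c,99); return np.clip((c-lo)/(hi-lo)*255,0,255).astype(np.uint8)
cv2.imwrite("pics/n11.png",np.vstack([z(A,232,193,28,12),z(B,232,193,28,12)]))
np.set_printoptions(linewidth=200,suppress=True,precision=0)
print(A[198:210,236:254].mean(2).round())
print(B[198:210,236:254].mean(2).round())
E
```

```text
[[142. 143. 143. 139. 131. 119. 118. 126. 131. 133. 133. 134. 134. 135. 133. 123. 113. 106.]
 [141. 142. 139. 136. 130. 128. 129. 132. 134. 134. 133. 132. 130. 126. 121. 113. 106. 103.]
 [137. 137. 134. 132. 133. 133. 134. 134. 134. 134. 130. 124. 117. 113. 109. 105. 103. 103.]
 [131. 133. 133. 132. 134. 134. 134. 133. 130. 128. 122. 114. 109. 106. 104. 103. 102. 102.]
 [126. 131. 133. 134. 134. 136. 134. 127. 120. 115. 114. 109. 106. 106. 104. 104. 103. 102.]
 [126. 132. 134. 134. 134. 136. 130. 116. 105. 103. 105. 106. 106. 105. 106. 106. 104. 103.]
 [128. 134. 133. 132. 129. 126. 119. 104.  91.  94. 100. 104. 103. 104. 106. 105. 105. 104.]
 [129. 134. 129. 124. 119. 113. 107.  95.  88.  93. 102. 104. 103. 101. 102. 105. 104. 105.]
 [127. 128. 122. 115. 109. 107. 102.  97.  95. 100. 104. 105. 104. 102. 102. 102. 103. 104.]
 [121. 119. 114. 109. 107. 106. 106. 103. 103. 104. 107. 107. 106. 103. 101. 101. 100. 101.]
 [113. 111. 110. 107. 108. 107. 106. 105. 106. 106. 108. 108. 107. 106. 104. 102. 100.  97.]
 [108. 107. 107. 107. 108. 108. 108. 106. 107. 106. 107. 108. 108. 107. 106. 
[... 433 characters left out ...]
6. 107. 108. 108. 107. 109. 104. 104. 105. 102.]
 [105. 106. 103. 104. 104. 104. 103. 103. 100.  99. 104. 106. 107. 107. 106. 104. 102. 104.]
 [104. 105. 102. 104. 103. 108. 102.  99.  94.  95.  99. 103. 106. 104. 103. 105. 103. 106.]
 [108. 107. 105. 105. 108. 105. 104.  94.  91.  94.  99. 102. 104. 103. 102. 105. 104. 108.]
 [106. 109. 108. 105. 107. 105. 101.  94.  95.  99. 102. 106. 106. 101.  99. 104. 105. 103.]
 [109. 106. 110. 108. 108. 105. 105. 102. 103. 108. 106. 110. 107. 106. 103. 102. 100. 101.]
 [103. 106. 105. 104. 109. 109. 109. 104. 107. 105. 110. 105. 104. 110. 104. 106. 101.  97.]
 [108. 106. 107. 108. 105. 109. 108. 111. 106. 106. 109. 110. 105. 107. 105. 106. 104.  97.]]
```

View pics/n11.png

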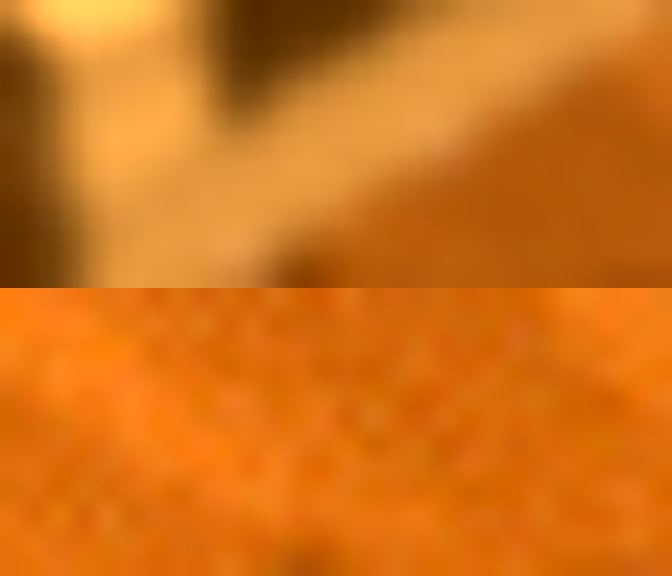

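```bash
python3 - <<'E'
from m import *
np.set_printoptions(precision=4,suppress=True)
# canister after release: FK axis (.4519,.3777), jaw dir 30deg ; lid top z=.003+.084
for n,f in(("top","10"),("side","11")):
    im=cv2.imread(f"pics/{n}{f}.png");h=cv2.cvtColor(im,cv2.COLOR_BGR2HSV);u,v=map(int,proj(n,[.452,.378,.087]))
    m=cv2.inRange(h,(0,140,80),(8,255,255))|cv2.inRange(h,(172,140,80),(180,255,255));k=np.zeros_like(m);k[v-20:v+20,u-20:u+20]=m[v-20:v+20,u-20:u+20]
    c=np.vstack([q[:,0] for q in cv2.findContours(k,0,1)[0] if cv2.contourArea(q)>5]);hu=cv2.convexHull(c)[:,0]
    W=np.array([onz(n,*p,.085)[:2] for p in hu]).astype(np.float32); (cc,rad)=cv2.minEnclosingCircle(W)
    el=cv2.fitEllipse(hu) if len(hu)>5 else None
    A=np.c_[2*W,np.ones(len(W))];s=np.linalg.lstsq(A,(W**2).sum(1),rcond=None)[0];print(n,"mincirc",np.array(cc),rad,"lsq",s[:2],np.sqrt(s[2]+s[:2]@s[:2]),"bbox mid",(W.min(0)+W.max(0))/2,np.ptp(W,axis=0))
    im2=im[max(0,v-25):v+25,max(0,u-30):u+30];cv2.imwrite(f"pics/can_{n}.png",cv2.resize(im2,None,fx=8,fy=8,interpolation=2))
# divider when gripped on bearers
p=np.array([.5424,-.3775]);a=np.radians(71.74);X=np.array([np.cos(a),np.sin(a)]);Y=np.array([X[1],-X[0]])
P=lambda al,t,z:np.array([*(p+Y*al+X*t),z])
im=cv2.imread("pics/side7.png")
for nm,q in(("low edge",((-.085,-.01,.02),(-.05,-.01,.02))),("near top end",((-.09,-.008,.09),(-.09,.008,.09))),("near vert -y",((-.09,-.01,.03),(-.09,-.01,.08)))):
  for ch in(None,2):
    of,nn,g=edge("side",im,P(*q[0]),P(*q[1]),ch=ch);mid=(np.array(q[0])+q[1])/2
    print(nm,of.round(2),"g",round(g,1),"per mm along/across/z",[round(nn@(proj("side",P(*(mid+np.eye(3)[i]*.001)))-proj("side",P(*mid))),3) for i in range(3)])
# same for held board now
im=cv2.imread("pics/side11.png");p=np.array([.5627,.0273]);a=np.radians(90.53);X=np.array([np.cos(a),np.sin(a)]);Y=np.array([X[1],-X[0]]);zb=.1212-.0364
for nm,q in(("low edge",((-.085,-.01,0),(-.0,-.01,0))),("near top end",((-.09,-.008,.07),(-.09,.008,.07))),("near vert -y",((-.09,-.01,.01),(-.09,-.01,.06))),("near vert +y",((-.09,.01,.01),(-.09,.01,.06))),("top +y edge",((-.085,.01,.07),(-.045,.01,.07)))):
  for ch in(None,2):
    q=np.array(q);f=lambda w:P(w[0],w[1],w[2]+zb)
    of,nn,g=edge("side",im,f(q[0]),f(q[1]),ch=ch);mid=(q[0]+q[1])/2
    print("now",nm,of.round(2),"g",round(g,1),[round(nn@(proj("side",f(mid+np.eye(3)[i]*.001))-proj("side",f(mid))),3) for i in range(3)])
E
```

```text
top mincirc [0.4501 0.3754] 0.04443851858377457 lsq [0.4508 0.3752] 0.04306593162930368 bbox mid [0.4515 0.3755] [0.084  0.0867]
side mincirc [0.4507 0.3688] 0.046114109456539154 lsq [0.4508 0.3682] 0.04318467458370884 bbox mid [0.4519 0.369 ] [0.0844 0.0899]
low edge -2.5 g 17.3 per mm along/across/z [np.float64(-0.0), np.float64(-0.319), np.float64(-0.126)]
low edge -2.5 g 23.3 per mm along/across/z [np.float64(-0.0), np.float64(-0.319), np.float64(-0.126)]
near top end -0.1 g 23.0 per mm along/across/z [np.float64(0.33), np.float64(-0.0), np.float64(0.095)]
near top end -0.1 g 30.4 per mm along/across/z [np.float64(0.33), np.float64(-0.0), np.float64(0.095)]
near vert -y -3.4 g -4.3 per mm along/across/z [np.float64(0.282), np.float64(-0.193), np.float64(0.0)]
near vert -y -3.4 g -6.0 per mm along/across/z [np.float64(0.282), np.float64(-0.193), np.float64(0.0)]
now low edge 0.3 g -11.8 [np.float64(-0.0), np.float64(-0.236), np.float64(-0.16)]
now low edge 0.1 g -10.9 [np.float64(-0.0), np.float64(-0.236), np.float64(-0.16)]
now near top end -0.2 g 26.4 [np.float64(0.273), np.float64(-0.0), np.float64(0.126)]
now near top end -0.1 g 35.0 [np.float64(0.273), np.float64(-0.0), np.float64(0.126)]
now near vert -y 0.1 g 17.5 [np.float64(0.25), np.float64(-0.158), np.float64(0.0)]
now near vert -y 0.1 g 23.7 [np.float64(0.25), np.float64(-0.158), np.float64(0.0)]
now near vert +y 2.9 g 17.9 [np.float64(0.25), np.float64(-0.153), np.float64(0.0)]
now near vert +y 2.9 g 24.3 [np.float64(0.25), np.float64(-0.153), np.float64(0.0)]
now top +y edge 0.1 g 24.9 [np.float64(-0.0), np.float64(-0.237), np.float64(-0.178)]
now top +y edge 0.1 g 30.8 [np.float64(-0.0), np.float64(-0.237), np.float64(-0.178)]
```

```bash
python3 - <<'E'
from m import *
cx,cy,yw=.5625,.0275,np.radians(.6)
W=lambda x,y,z:np.array([cx+x*np.cos(yw)-y*np.sin(yw),cy+x*np.sin(yw)+y*np.cos(yw),z])
rows=[]
th=np.linspace(0,2*np.pi,60)
for n in("top","side"):
    im=cv2.imread(f"pics/{n}3.png"); L=[]
    for s in(1,-1):
        p=W(s*.065,s*.1275,.17);u,v=np.rint(proj(n,p)).astype(int); k=15
        c=cv2.resize(im[v-12:v+12,u-13:u+13],None,fx=k,fy=k,interpolation=cv2.INTER_CUBIC)
        for (x,y,z,r_) in((.065,.150,.185,.0095),(.065,.105,.162,.012)):
            q=np.array([(proj(n,W(s*x+r_*np.cos(t),s*y+r_*np.sin(t),z))-[u-13,v-12]+.5)*k for t in th]).astype(np.int32)
            cv2.polylines(c,[q],True,(0,255,0),1)
        L.append(c)
    rows.append(np.hstack(L))
cv2.imwrite("pics/posts.png",cv2.resize(np.vstack(rows),(650,600)))
E
```

```text
(no output)
```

View pics/posts.png

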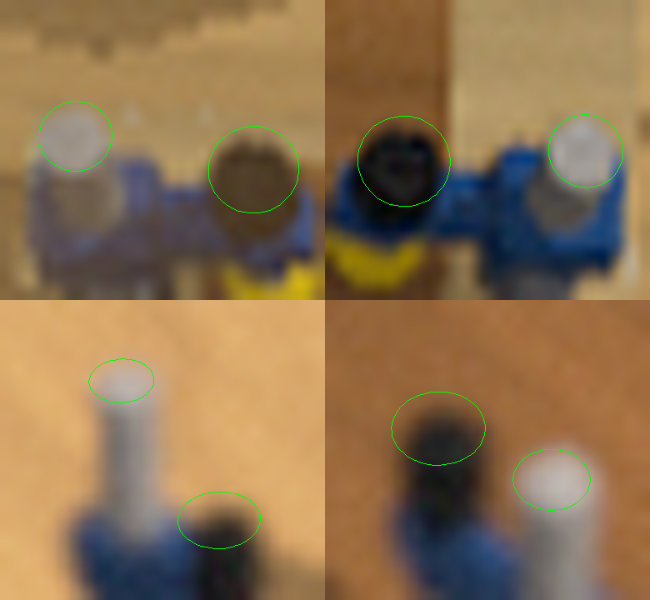

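```bash
python3 - <<'E'
from m import *
np.set_printoptions(precision=4,suppress=True,linewidth=220)
im=cv2.imread("pics/top10.png").astype(float)
t=np.mean([r.camera("top").astype(float) for _ in range(12)],0);cv2.imwrite("pics/top12.png",t.astype(np.uint8))
S=r.read_state();print(S["ee_pos"],S["time"])
cv2.imwrite("pics/t12z.png",cv2.resize(t[150:200,210:290].astype(np.uint8),None,fx=9,fy=9,interpolation=2))
E
```

```text
[0.5625 0.0274 0.1209] 23.625
```

View pics/t12z.png

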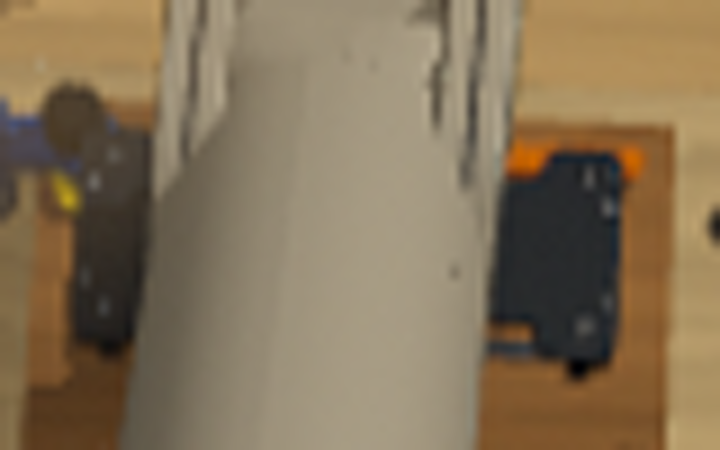

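```bash
python3 - <<'E'
from m import *
np.set_printoptions(precision=4,suppress=True)
t=cv2.imread("pics/top12.png").astype(float).mean(2)
# subpixel left/right outer edges over rows
L=[];Rr=[]
for v in range(168,187):
    a=t[v]; 
    for lo,hi,out in((213,224,L),(272,285,Rr)):
        s=np.arange(lo,hi,.1);p=gaussian_filter1d(np.interp(s,np.arange(512),a),6);g=np.gradient(p); out.append((s[np.argmin(g) if out is L else np.argmax(g)],v))
L=np.array(L);Rr=np.array(Rr);print(L[:,0].round(1),Rr[:,0].round(1))
for z in(.20,.23,.26):
    l=onz("top",*np.median(L,0),z);q=onz("top",*np.median(Rr,0),z);print(z,l,q,(l+q)/2,np.linalg.norm(l-q))
E
```

```text
[218.7 220.8 220.8 218.1 218.2 214.  217.6 217.6 217.6 217.6 217.6 217.5
 217.4 216.9 216.8 216.8 216.9 216.9 217.1] [278.6 284.2 279.4 278.8 284.1 276.4 278.5 278.5 278.5 278.5 278.5 278.4
 278.3 278.3 278.4 278.6 278.5 278.3 278.3]
0.2 [0.562  0.1266 0.2   ] [ 0.5733 -0.0681  0.2   ] [0.5677 0.0292 0.2   ] 0.19499300265946043
0.23 [0.5542 0.124  0.23  ] [ 0.5653 -0.0665  0.23  ] [0.5597 0.0288 0.23  ] 0.19078674421093036
0.26 [0.5464 0.1214 0.26  ] [ 0.5572 -0.0649  0.26  ] [0.5518 0.0283 0.26  ] 0.18658048576240027
```

Side view: the posts, holes and board compared directly suggest a small correction of about +1.3 mm in x and −1.2 mm in y. The gripper body seen in the top view agrees on the y sign. I make it.

Call:
carry_out --commands '[[[255, -0.05, 0.05, 0, 0, 0, 0], [255, -0.05, 0.05, 0.02, 0, 0, -0.01], [255, -0.05, 0.05, 0.02, 0, 0, -0.01], [255, -0.05, 0.05, 0.02, 0, 0, -0.01], [255, -0.05, 0.05, 0.02, 0, 0, -0.01]]]'

```text
time: 24.25
ee_pos: [0.5638, 0.0261, 0.1205]
eef_rot: [0.704, 0.711, -0.0, -0.0]
ft_force: [0.4, 1.0, -1.6]
width: 0.0199
```

```bash
python3 - <<'E'
from m import *
goal([.5638,.0262,.1204],90.6)
im=np.mean([r.camera("side").astype(float) for _ in range(12)],0).astype(np.uint8);cv2.imwrite("pics/side13.png",im)
S=r.read_state();q=R.from_quat(S["eef_rot"]);p=S["ee_pos"];x,y,zz=q.apply(np.eye(3))
f=lambda w:p+y*w[0]+x*w[1]-zz*(w[2]-.0364)
rows=[];rhs=[]
for nm,qq in(("low",((-.085,-.01,0),(-.0,-.01,0))),("top end",((-.09,-.008,.07),(-.09,.008,.07))),("vert -y",((-.09,-.01,.01),(-.09,-.01,.06))),("top +y",((-.085,.01,.07),(-.045,.01,.07)))):
    qq=np.array(qq);of,nn,g=edge("side",im,f(qq[0]),f(qq[1]),w=2);mid=qq.mean(0)
    rows.append([nn@(proj("side",f(mid+np.eye(3)[i]*.001))-proj("side",f(mid))) for i in range(2)]);rhs.append(of);print(nm,of)
s=np.linalg.lstsq(np.array(rows),np.array(rhs),rcond=None)[0];c=f(np.array([s[0]/1e3,s[1]/1e3,.0]));print("board in side",s,c)
print("stand in side: holes mid ~(.5642,.0249), posts ~(.5638,.0253)")
z=cv2.resize(im[150:225,200:300],None,fx=8,fy=8,interpolation=2);cv2.imwrite("pics/s13z.png",z)
E
```

```text
t 24.25 tcp [0.5638 0.0261 0.1205] xyaw 90.58 z [-0.  0. -1.] F [ 0.4  1.  -1.6] w 0.0199 j7 [-0.65  0.31  0.62  1.78 -0.2   1.11  1.62]
 shift [0. 0. 0.] mm 0 turn [-0. -0. -0.]
low 0.30000000000000204
top end -0.1999999999999984
vert -y 0.10000000000000187
top +y 1.7763568394002505e-15
board in side [-0.43605176 -0.75714056] [0.56336307 0.02538411 0.0840813 ]
stand in side: holes mid ~(.5642,.0249), posts ~(.5638,.0253)
```

View pics/s13z.png

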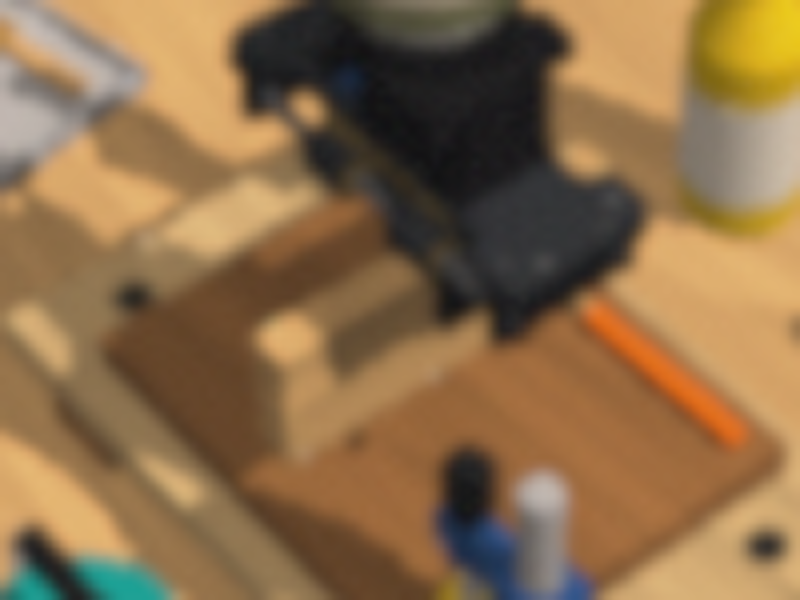

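In the side view the board centre is at (0.5634, 0.0254) and the hole midpoint at about (0.564, 0.025), so they agree to within about 1 mm. The crop shows the board upright, clear of both clamps and the pencil, with the near hole just showing at (357,438). I let it settle, check everything once more and hand in.

Call:
carry_out --commands '[[[255, 0, 0, 0, 0, 0, 0], [255, 0, 0, 0, 0, 0, 0], [255, 0, 0, 0, 0, 0, 0], [255, 0, 0, 0, 0, 0, 0]]]'

```text
time: 25.35
ee_pos: [0.5638, 0.0261, 0.1205]
eef_rot: [0.704, 0.711, -0.0, -0.0]
ft_force: [0.1, 0.3, -2.3]
width: 0.0195
```

```bash
python3 - <<'E'
from m import *
goal([.5638,.0262,.1204],90.6)
cv2.imwrite("pics/side14.png",r.camera("side"))
print(abs(r.read_state()["joint_vel"]).max()); r.close_job()
E
```

```text
t 25.35 tcp [0.5638 0.0261 0.1205] xyaw 90.58 z [-0. -0. -1.] F [ 0.1  0.3 -2.3] w 0.0195 j7 [-0.65  0.31  0.62  1.78 -0.2   1.11  1.62]
 shift [0. 0. 0.] mm 0 turn [-0.  0. -0.]
0.0015184734850919247
the job is handed in; nothing more can be done
```

View pics/side14.png

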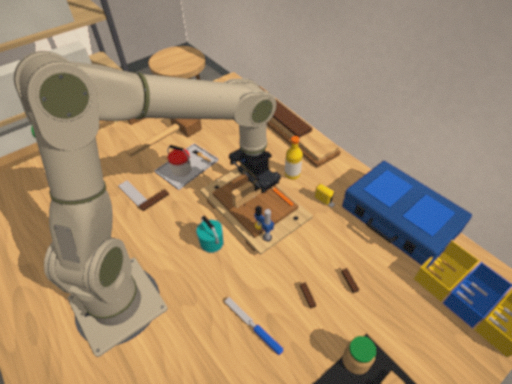

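The canister stands upright and released in the drip tray. The divider is held upright and still over the cabinet side, with its dowel tips about 10 mm above the wood by the arm's own readings. I handed the job in at about 25 s. I carried the divider with its dowel tips about 5 cm above the clamp posts and saw no contact. The last picture shows the other things on the bench where they were.

**Last checks:** The tool was vertical, with joint speeds close to zero. The grip opening was 19.5 mm on the 20 mm board. In the side view the board's centre was within about 1 mm of the midpoint between the holes.

**Uncertainties:** The two cameras disagreed by about 2–3 mm on where the stand and holes are. I corrected the divider by about 1.2 mm in both x and y, relying mainly on the side view. I could not clearly see the dowel tips or look straight down on the dowels because the arm hides them from the top camera. Their alignment over the holes is therefore worked out from the board's edges and the arm's own readings.

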